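# Fit the jaw insert and set the rib clamp two turns open

## Robot

A 6-joint arm with a two-finger parallel gripper is mounted at the origin on the work surface. World frame = base frame: x ahead of the robot, y to its left, z up, the work surface at z = 0. Lengths are in m, angles in rad, forces in N, time in s.
With the tool pointing down it reaches from about 0.3 to 0.85 m from the base axis. Payload 5.4 kg.
Tool frame: the origin (TCP) lies between the finger pads, 19 mm behind the fingertips; this is the grasp point; y points along the fingers, z is the direction in which the jaws open and shut, and the axes are right-handed (so a half turn about y gives the same grasp; the last joint's range is limited). The gripper opens to 85 mm and grips with 20 to 120 N. Pads are 22 mm wide; open, the fingers measure 114 mm over their backs; the gripper's body (76 mm by 85 mm) begins 54 mm behind the grasp point. The pads swing forward as they close: fully open they stand 13 mm farther back than shut.
Start: joints at [0.899, 0.158, 1.597, -0, 1.386, -0.21], TCP at [0.256, 0.515, 0.25] pointing down, gripper open.
Joint ranges: [-2.91, 2.91], [-0.94, 2.29], [0.18, 2.7], [-1.29, 4.43], [0.17, 2.64], [-3, 3]. Speed limits (rad/s): [2.57, 2.57, 3.14, 3.14, 3.14, 3.14].

## Interface

Orientations are given as [roll, pitch, yaw] about the fixed x, y, z axes, in that order (R = Rz(yaw) Ry(pitch) Rx(roll)).
In Python, from rig import readout, vision, ticket gives the robot as it stands.
- The arm moves only by the tool servo_tool, never from a script. Its argument "motion" is text: rows parted by semicolons, each of 6 numbers parted by spaces: the shift along the tool's x, y, z in m, then the turn, a rotation vector about the tool's x, y, z in degrees. In form: dx dy dz rx ry rz; .... A call has 1 to 10 rows; each row shifts and turns the commanded pose from where the row before left it, along the tool's axes as they then stand; what a row does not reach is not made up. A row lasts 1/12 s, in which the tool goes at most 41.7 mm and 7.16 degrees, less where a joint would pass 70% of its speed; a pose out of reach is approached as far as the arm can. A call is refused whole if a number of a shift passes 0.0417 or a number of a turn 7.16, either way. A call with a gripper value outside its range is refused whole. "claw" is the gripper's target within -1 to 1 (shut at 1, half-way at 0, fully open at -1), set as the call begins (left out, the last holds). The fingers move at their own pace and stop on an object; "newtons" is the grip in N (left out, the last holds). Time passes only in rows, so rows that do not move let the fingers close. It gives the time, the measured TCP pose, the force and the opening at its end, in the units of the state.
- readout.get_obs(): the state, without advancing time (a new reading comes with each control period).
- vision.snapshot(name): name is "side" or "top"; returns (picture, depth): 480x640x3 uint8, blue, green, red; 480x640 float32, m along the optical axis (not along the pixel's ray), 0 where there is no reading.
- vision.camera_info(name): a dict with "fx", "fy", "cx", "cy" (pixels), "R" (3x3) and "t" (3): a world point X has camera coordinates R X + t. Camera axes: x right, y down, z forward; pixel columns grow to the right and rows downward; lengths in m; the calibration is good to about 2 mm. A picture is of the moment at which its call begins. camera_info takes no time and is no camera call.
- ticket.hand_in(): hands the job in, once; it reports no verdict.
The state is a dict: "time": time; "q": joint angles; "qd": joint speeds; "tau": joint torques, N m; "position": TCP position; "orientation": TCP orientation; "contact_force": force on the tool from outside, world axes, zero at the start; "wrist_torque": the same for the moment, N m; "width": finger opening in m.
Only numpy, scipy, OpenCV 4.12 (cv2) and the standard library are available. Lean on these libraries where they do the work, as an engineer would, in place of code of your own. Each camera call takes 0.05 s, during which the arm holds its last target. There are 200 camera calls.

## Task

Press the pale maple insert fully home, flush with the top of the pocket in the clamp's fixed jaw. Then wind the clamp's hand wheel clockwise until it is closed against its stop, and back it off exactly two full turns. Finish while still gripping the red wheel handle there, and leave the other things on the bench alone.

Things in the scene. Friction and masses are not known exactly. Their poses are not given: they have to be found in the camera images.
- clamp: Bench-fixed rib clamp, turned up to 0.5 rad; dark steel bed 130 (x) x 270 (y) x 12 mm, origin at the centre of its underside, z up. At its +y end the fixed jaw, a green block 66 (x) x 50 (y) mm, top 60 mm above the bench, with a pocket in that top. At its -y end a green gear head 66 x 60 mm, 64 mm high, carrying the level hand wheel.
- pocket_mouth (a point): centre of the pocket's mouth, level with the fixed jaw's top (60 mm above the bench; clamp frame x 0, y +85 mm); axes as the clamp. Pocket open above, 42 (x) x 26 (y) mm, 36 deep, flat floor, walls 12 mm thick. A sprung ball in its +y wall, 24 mm down, rubs on the insert: it enters freely for about 18 mm, then stays proud unless pushed down (2 to 5 N) until it sits on the floor.
- wheel_centre (a point): point on the hand wheel's vertical axis, at the height of the middle of the rim (80 mm above the bench; x 0, y -85 mm in the clamp's frame); axes as the clamp. The bright steel wheel has a rim of 100 mm diameter (12 mm thick bar) and three spokes.
- wheel (a joint): hand wheel angle, rad: 0 is closed, hard against its stop; grows anticlockwise seen from above (opening), 2 pi a turn, up to a stop at 21.4. It starts 0.4 to 1.2 turns open, does not rise or sink, stays where it is left, and takes about 0.1 N m to turn. At 0 and after each full turn the handle lies on the clamp's -x side of the wheel's axis.
- handle: red upright round handle on the wheel's rim, 22 mm in diameter and 48 mm tall, its axis 50 mm from the wheel's axis; it spins freely on its own pin, so a gripper that holds it can go round without turning. Origin at the centre of its foot, 89 mm above the bench; its top is at 137 mm.
- handle_grip (a point): point on the red handle's axis to grip, 32 mm above its foot, 121 mm above the bench
- insert: loose pale maple block with a thin black stripe along its top: 40 (x) x 24 (y) x 36 (z) mm, about 60 g; its lowest 4 mm are stepped in by 1.5 mm on every side. It stands upright on the bench at any yaw; origin at the centre of its underside, z up. Fits the pocket with its x along the clamp's x (either way round).
- insert_top (a point): centre of the insert's top face, 36 mm above its underside; flush with the pocket's mouth when the insert is home
- walnut_block: bystander: loose dark walnut block, 60 x 30 x 26 mm, origin under its centre; leave alone
- plane: bystander: small loose brass finger plane, 52 x 30 x 26 mm, origin under its centre; leave alone
- gouge_a: bystander: loose wood-handled gouge lying on the bench left of the clamp, 230 mm long; leave alone
- gouge_b: bystander: second such gouge; leave alone
- jar: bystander: amber glue jar, 60 mm in diameter, 80 mm high; leave alone
- mallet: bystander: wooden mallet lying on the bench at the right, 206 mm long, head 90 mm wide and 52 mm high; leave alone
- caliper: bystander: steel caliper lying flat beyond the clamp, 140 mm long, 7 mm high; leave alone
- jaw_face (a point): centre of the cork face of the green moving jaw (66 x 26 mm, top 54 mm above the bench), between fixed jaw and gear head. It travels 4 mm towards the clamp's -y per turn of opening; closed, it stops 3 mm short of the fixed jaw.
There are look-alikes about, which are no part of the job. What is shaped like the insert but purple is not meant.

How it is judged:
On the way, in this order (a step that is already met when the one before it is completed fails the run):
1. the insert sits flush in the pocket (z of insert_top in the frame of pocket_mouth between -0.003 and 0.002 m and horizontal distance between insert_top and pocket_mouth below 0.004 m and angle between the x axis of insert and the x axis of clamp, either way round below 0.1 rad), for 0.2 s.
2. the wheel is closed against its stop (value of joint wheel below 0.1 rad), for 0.1 s.
At the end, for the whole second after the job is handed in: Insert home in the pocket (top 2 mm above to 3 mm below the mouth, within 4 mm of centre, 0.1 rad); the wheel, once closed to within 0.1 rad of its stop, rests two turns open (12.57 rad, within 0.25); the fingers grip the red handle (over 5 N, TCP within 45 mm of its grip point) (all of step 1 and value of joint wheel between 12.316 and 12.816 rad and velocity of joint wheel between -0.05 and 0.05 rad/s and contact force between the fingers and handle above 5 N and distance between the grasp point and handle_grip below 0.045 m); the arm keeps its last pose, push and grip.
It fails at once if a bystander is shoved out of its place (more than 30 mm) (distance of any of walnut_block, plane, gouge_a, gouge_b, jar, mallet, caliper from where it was at the start of the episode above 0.03 m).
It also fails if it takes over 72 s, if anything falls off the work surface, if the arm or the gripper's body presses on something with over 40 N, if the wrist force passes 120 N, or if a joint passes its speed limit or range.

## Working session

There is one attempt and no reset: what is moved stays moved. The work goes in short steps, Python scripts to look and compute and a tool call to move; the robot and the scene stay as the last step left them, time stands still between calls to the robot, and variables do not carry over. Pictures are saved under pics/ and viewed, about 8 in all and at most 12, crops included, and the job is handed in when it is done.

Besides the shell and the picture viewer there is one more tool, called after "Call:" as name(argument=value, ...) on one line, values as JSON. servo_tool: Moves the arm, as the interface text tells. Its arguments: {"type":"object","properties":{"motion":{"type":"string"},"claw":{"type":"number"},"newtons":{"type":"number"}},"required":["motion"]}

```bash
ls; mkdir -p pics; python3 - <<'E'
from rig import readout, vision
import cv2,numpy as np
o=readout.get_obs();print({k:np.round(v,3) for k,v in o.items()})
for n in("top","side"):
    p,d=vision.snapshot(n);cv2.imwrite(f"pics/{n}0.png",p);np.save(f"pics/{n}0.npy",d)
    c=vision.camera_info(n);R=np.array(c["R"]);print(n,c["fx"],c["cx"],c["cy"],-R.T@np.array(c["t"]),R.round(3).tolist())
E
```

```text
pics
{'time': np.float64(0.0), 'q': array([ 0.899,  0.159,  1.598, -0.   ,  1.386, -0.21 ]), 'qd': array([-0.001, -0.001, -0.   , -0.001,  0.001, -0.001]), 'tau': array([ 1.0000e-03, -3.9599e+01, -3.3144e+01, -0.0000e+00,  8.0000e-03,
       -0.0000e+00]), 'position': array([0.256, 0.514, 0.249]), 'orientation': array([-1.573,  0.   , -0.462]), 'contact_force': array([-0.401,  0.167,  0.291]), 'wrist_torque': array([ 0.018, -0.038,  0.009]), 'width': np.float64(0.085)}
top 624.2911894905769 323.9914991331538 234.1162270167246 [0.41248316 0.05702655 1.89510542] [[-0.027, -1.0, 0.009], [-0.994, 0.026, -0.102], [0.102, -0.012, -0.995]]
side 509.8775350083948 313.14881943703165 241.4688157759812 [ 0.05830114 -0.94532723  0.97246939] [[0.884, -0.467, 0.019], [-0.277, -0.556, -0.784], [0.377, 0.687, -0.621]]
```

View pics/top0.png

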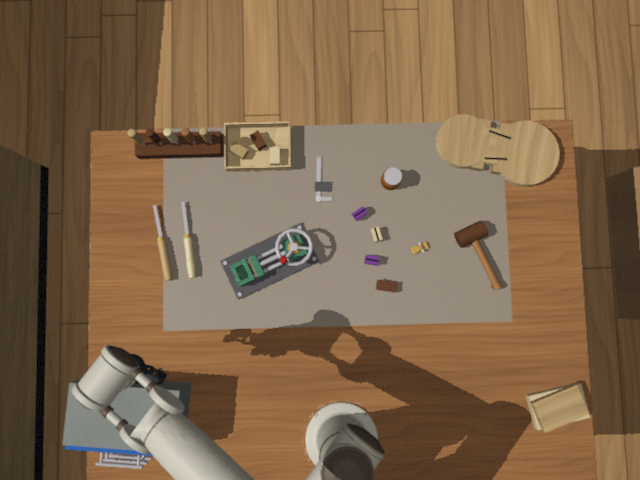

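View pics/side0.png

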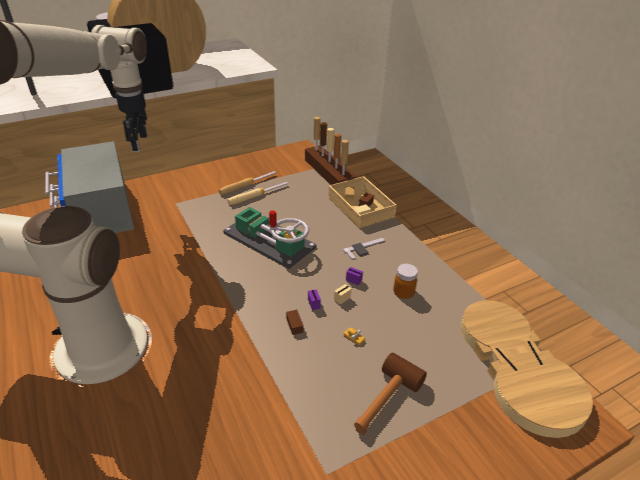

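```bash
cat > h.py <<'E'
import numpy as np,cv2
from rig import vision,readout
def cam(n):
    c=vision.camera_info(n);return np.array([[c["fx"],0,c["cx"]],[0,c["fy"],c["cy"]],[0,0,1]]),np.array(c["R"]),np.array(c["t"])
def cloud(n,d):
    K,R,t=cam(n);v,u=np.mgrid[:480,:640]
    P=np.stack([(u-K[0,2])/K[0,0]*d,(v-K[1,2])/K[1,1]*d,d],-1)
    return (P-t)@R
def atz(n,uv,z):
    K,R,t=cam(n);uv=np.atleast_2d(uv).astype(float);r=np.c_[uv,np.ones(len(uv))]@np.linalg.inv(K).T@R
    c=-R.T@t;return c+r*((z-c[2])/r[:,2])[:,None]
def proj(n,X):
    K,R,t=cam(n);p=(np.atleast_2d(X)@R.T+t)@K.T;return p[:,:2]/p[:,2:]
E
python3 - <<'E'
from h import *
t=cv2.imread("pics/top0.png");s=cv2.imread("pics/side0.png")
a=cv2.resize(t[215:305,215:325],(440,360),interpolation=cv2.INTER_CUBIC)
b=cv2.resize(t[200:300,345:430],(306,360),interpolation=cv2.INTER_CUBIC)
c=cv2.resize(s[200:270,220:325],(450,300)if 0 else (420,240),interpolation=cv2.INTER_CUBIC)
e=cv2.resize(s[255:335,280:380],(300,240),interpolation=cv2.INTER_CUBIC)
im=np.zeros((600,746,3),np.uint8);im[:360,:440]=a;im[:360,440:]=b;im[360:,:420]=c;im[360:,420:720]=e
cv2.imwrite("pics/crop.png",im)
for n,i in(("top",t),("side",s)):
    d=np.load(f"pics/{n}0.npy");P=cloud(n,d);hsv=cv2.cvtColor(i,cv2.COLOR_BGR2HSV);H,S,V=cv2.split(hsv)
    for nm,m in(("green",(H>60)&(H<95)&(S>90)),("red",((H<4)|(H>176))&(S>190)&(V>100)),("purple",(H>125)&(H<160)&(S>90)),("pale",(H>15)&(H<32)&(V>150)&(S<130))):
        w=np.zeros(m.shape,bool)
        if n=="top": w[205:300,215:400]=1
        else: w[200:320,225:360]=1
        k,l,st,ce=cv2.connectedComponentsWithStats((m&w).astype(np.uint8))
        for j in range(1,k):
            if st[j,4]>15:
                q=P[l==j];zt=np.percentile(q[:,2],90);top=q[q[:,2]>zt-.006]
                print(n,nm,st[j],ce[j].round(1),"z90",zt.round(3),"topmean",top.mean(0).round(4),len(top))
E
```

```text
top green [292 234  12  12  57] [298.  238.8] z90 0.069 topmean [0.5862 0.1113 0.0661] 29
top green [282 239   7  13  47] [285.1 244.2] z90 0.067 topmean [0.5739 0.1511 0.0644] 32
top green [289 250  18  11  96] [297.8 255.1] z90 0.07 topmean [0.5391 0.1184 0.0679] 47
top green [250 255  15  22 145] [256.7 265.5] z90 0.059 topmean [0.5124 0.2348 0.0565] 71
top green [231 260  24  26 375] [242.4 272.3] z90 0.065 topmean [0.4938 0.2777 0.0765] 144
top red [280 257   6   6  28] [282.8 259.4] z90 0.142 topmean [0.5233 0.1548 0.1391] 15
top purple [352 207  15  13 102] [359.2 212.9] z90 0.042 topmean [ 0.6614 -0.0699  0.0754] 52
top purple [365 255  14  10 100] [371.4 259.6] z90 0.042 topmean [ 0.5229 -0.1032  0.0401] 46
top pale [ 215  205  185   95 9569] [309.7 251.4] z90 0.007 topmean [0.5531 0.0827 0.0255] 4379
top pale [316 232  14  13  78] [323.4 237.8] z90 0.006 topmean [0.5948 0.0361 0.0033] 39
top pale [326 249   5   6  17] [327.7 250.9] z90 0.006 topmean [0.5548 0.0256 0.0038] 8
side green [236 207  24  27 355] [245.8 218.9] z90 0.06 topmean [0.4856 0.2507 0.075 ] 163
side green [250 216  18  21 184] [257.7 225.6] z90 0.054 topmean [0.5131 0.232  0.0522] 97
side green [295 229   8   8  25] [298.2 232.6] z90 0.064 topmean [0.5908 0.1189 0.0625] 25
side green [276 240  28  17 289] [289.4 247.1] z90 0.051 topmean [0.5485 0.0963 0.0514] 69
side red [270 211   6  16  70] [272.4 217.9] z90 0.135 topmean [0.524  0.1496 0.1343] 26
side purple [346 267  14  18 186] [353.  275.8] z90 0.036 topmean [ 0.6572 -0.087   0.0467] 77
side purple [308 290  13  20 191] [313.8 299.6] z90 0.037 topmean [ 0.5178 -0.1188  0.0447] 95
side pale [343 200  17  16  73] [353.7 207.5] z90 0.049 topmean [0.8124 0.182  0.0468] 36
side pale [334 284  14   9  40] [340.2 287.8] z90 0.038 topmean [ 0.5989 -0.1159  0.035 ] 30
side pale [338 287  14   9  46] [344.5 291.1] z90 0.036 topmean [ 0.6031 -0.1303  0.034 ] 45
```

View pics/crop.png

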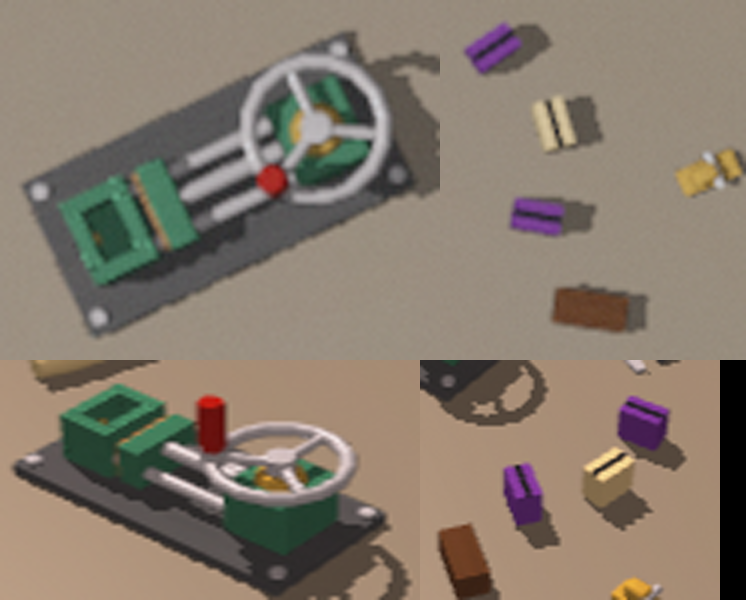

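```bash
cat > fit.py <<'E'
from h import *
from scipy.optimize import minimize
def box(x,y,yaw,sx,sy,z0,z1,oy=0):
    c=np.array([[i*sx/2,oy+j*sy/2,k] for i in(-1,1) for j in(-1,1) for k in(z0,z1)])
    R=np.array([[np.cos(yaw),-np.sin(yaw)],[np.sin(yaw),np.cos(yaw)]])
    c[:,:2]=c[:,:2]@R.T+[x,y];return c
S=6
def hullmask(uv,win):
    u0,v0,u1,v1=win;h=cv2.convexHull((((uv-[u0,v0]+.5)*S-.5)*16).astype(np.float32).round().astype(np.int32))
    m=np.zeros(((v1-v0)*S,(u1-u0)*S),np.uint8);cv2.fillConvexPoly(m,h,255,shift=4)
    return cv2.resize(m,(u1-u0,v1-v0),interpolation=cv2.INTER_AREA)/255.
def fit(obs,geom,p0):
    """obs: list of (cam,soft mask full,win)"""
    def cost(p):
        return sum(np.abs(hullmask(proj(n,box(*p,*geom)),w)-m[w[1]:w[3],w[0]:w[2]]).sum() for n,m,w in obs)
    best=None
    for dy in(-.15,0,.15):
        r=minimize(cost,np.array(p0)+[0,0,dy],method="Nelder-Mead",options=dict(initial_simplex=np.array(p0)+np.array([[0,0,dy],[.006,0,dy],[0,.006,dy],[0,0,dy+.15]]),xatol=1e-5,fatol=1e-3))
        if best is None or r.fun<best.fun:best=r
    return best.x.round(4),round(best.fun,1)
E
python3 - <<'E'
from fit import *
A={};
for n in("top","side"):
    i=cv2.imread(f"pics/{n}0.png");H,Sa,V=cv2.split(cv2.cvtColor(i,cv2.COLOR_BGR2HSV))
    g=((H>60)&(H<95)&(Sa>80)).astype(np.uint8)
    k,l,st,ce=cv2.connectedComponentsWithStats(g)
    w=(225,250,262,305) if n=="top" else (228,198,268,245)
    seed=(242,272) if n=="top" else (246,219)
    j=[q for q in range(1,k) if st[q,4]>200 and np.hypot(*(ce[q]-seed))<6][0]
    m=np.zeros((480,640),np.uint8);cv2.fillConvexPoly(m,cv2.convexHull(np.argwhere(l==j)[:,::-1].astype(np.int32)),1)
    A["jaw",n]=(n,m.astype(float),w)
    w=(364,222,390,247) if n=="top" else (328,278,358,312)
    sub=i[w[1]:w[3],w[0]:w[2]].astype(int)
    # pale: b*  in Lab vs mat; print sample values
    m=np.zeros((480,640),np.uint8);
    lab=cv2.cvtColor(i,cv2.COLOR_BGR2LAB)
    L=lab[...,0].astype(int);B=lab[...,2].astype(int)
    print(n,"L/B rows");c=(376,234) if n=="top" else (343,294)
    print(L[c[1],c[0]-12:c[0]+13],B[c[1],c[0]-12:c[0]+13])
    print(L[c[1]-4,c[0]-12:c[0]+13],B[c[1]-4,c[0]-12:c[0]+13])
    if n=="top":
        dark=((V<95)&~g.astype(bool)).astype(np.uint8)
        w2=(215,218,330,305);dd=np.zeros_like(dark);dd[w2[1]:w2[3],w2[0]:w2[2]]=dark[w2[1]:w2[3],w2[0]:w2[2]]
        cv2.imwrite("pics/d.png",dd*255)
print("jaw top",fit([A["jaw","top"]],(66,50,0,0) and (.066,.05,.012,.06,.085),(.527,.194,.43)))
print("jaw side",fit([A["jaw","side"]],(.066,.05,.012,.06,.085),(.527,.194,.43)))
print("jaw both",fit([A["jaw","top"],A["jaw","side"]],(.066,.05,.012,.06,.085),(.527,.194,.43)))
E
```

```text
top L/B rows
[151 149 150 148 150 150 145 155 183 199 201 172  88 106 176 200 181 132
  93  91  92  94  94  92  90] [138 137 138 137 137 137 138 144 149 149 149 147 136 139 147 149 147 141
 135 135 134 134 134 134 135]
[150 151 150 150 149 151 161 186 199 199 168  73 146 192 200 177 119  94
  94  93  92  94  94  95 126] [137 137 137 138 137 138 144 149 149 149 147 133 146 149 149 147 138 135
 134 134 133 134 134 133 137]
side L/B rows
[154 154 148 131 118 118 118 141 194 221 214 185 139 120 119 119 120 119
 120 130 148 153 152 153 153] [144 143 144 148 149 150 149 154 162 165 164 161 153 150 149 149 150 149
 150 148 145 144 144 144 144]
[154 154 154 169 204 223 222 221 200 114  36  65 135 199 222 222 221 207
 159 122 137 153 153 153 152] [144 144 144 149 159 164 164 165 162 147 129 137 150 162 165 165 165 164
 157 149 146 144 144 144 144]
jaw top (array([0.5303, 0.2035, 0.4323]), np.float64(26.9))
jaw side (array([0.5339, 0.203 , 0.4739]), np.float64(97.7))
jaw both (array([0.5308, 0.2037, 0.4367]), np.float64(127.3))
```

```bash
cat > run2.py <<'E'
from fit import *
ims={n:cv2.imread(f"pics/{n}0.png") for n in("top","side")}
O={}
for n in ims:
    i=ims[n];lab=cv2.cvtColor(i,cv2.COLOR_BGR2LAB).astype(int);Aa,B=lab[...,1],lab[...,2]
    def hm(b,w):
        k,l,st,_=cv2.connectedComponentsWithStats(b[w[1]:w[3],w[0]:w[2]].astype(np.uint8))
        keep=[q for q in range(1,k) if st[q,4]>15]
        m=np.zeros((480,640),np.uint8);pts=np.argwhere(np.isin(l,keep))[:,::-1]+[w[0],w[1]]
        cv2.fillConvexPoly(m,cv2.convexHull(pts.astype(np.int32)),1);return (n,m.astype(float),w)
    O["ins",n]=hm(B>(143 if n=="top" else 148),(364,222,390,247) if n=="top" else (328,278,358,312))
    # green: low a
    w=(225,250,262,305) if n=="top" else (228,198,268,245)
    g=(Aa<119);k,l,st,ce=cv2.connectedComponentsWithStats(g.astype(np.uint8));s=(242,272) if n=="top" else (246,219)
    js=[q for q in range(1,k) if np.hypot(*(ce[q]-s))<7 and st[q,4]>100];print(n,[(st[q].tolist(),ce[q].round(1)) for q in js])
    O["jaw",n]=hm(l==js[0],w)
G=(.04,.024,0,.036);J=(.066,.05,.012,.06,.085)
for c in(["top"],["side"],["top","side"]):
    pi=fit([O["ins",n] for n in c],G,(.592,-.111,.2));pj=fit([O["jaw",n] for n in c],J,(.53,.2035,.43));print(c,"ins",pi,"jaw",pj)
# wheel: bright low-saturation ring in top
i=ims["top"];H,Sa,V=cv2.split(cv2.cvtColor(i,cv2.COLOR_BGR2HSV))
b=((V>125)&(Sa<40)).astype(np.uint8);b[:225]=0;b[292:]=0;b[:,:272]=0;b[:,318:]=0
c=max(cv2.findContours(b,cv2.RETR_EXTERNAL,cv2.CHAIN_APPROX_NONE)[0],key=len);h=cv2.convexHull(c)
e=cv2.fitEllipse(h);print("wheel",e,atz("top",e[0],.08))
p=pi[0];q=pj[0];out=[]
for n in ims:
    i=cv2.resize(ims[n],None,fx=4,fy=4,interpolation=cv2.INTER_CUBIC)
    for X in(box(*p,*G),box(*q,*J),box(*q,.13,.27,0,.012)):
        cv2.polylines(i,[((cv2.convexHull(proj(n,X).astype(np.float32))+.5)*4).astype(int)],1,(0,0,255),1)
    out.append(i)
cv2.ellipse(out[0],((e[0][0]*4+2,e[0][1]*4+2),(e[1][0]*4,e[1][1]*4),e[2]),(255,0,0),1)
t,s=out;im=np.vstack([np.hstack([t[860:1220,860:1320],t[860:1220,1430:1590]]),np.hstack([s[780:1020,880:1300],s[1090:1330,1300:1500]])]) if 0 else np.zeros((600,660,3),np.uint8)
im[:360,:460]=t[860:1220,860:1320];im[:360,460:620]=t[860:1220,1430:1590];im[360:,:430]=s[780:1020,880:1310];im[360:,430:630]=s[1080:1320,1280:1480]
cv2.imwrite("pics/ov.png",im)
E
python3 run2.py
```

```text
top [([229, 259, 26, 27, 416], array([241.8, 272.1]))]
side [([235, 207, 33, 31, 596], array([250.1, 221.1]))]
['top'] ins (array([ 0.6009, -0.1219,  0.3033]), np.float64(14.8)) jaw (array([0.53  , 0.2039, 0.4138]), np.float64(25.4))
['side'] ins (array([ 0.6032, -0.1199,  0.2541]), np.float64(19.6)) jaw (array([0.5279, 0.1879, 0.3386]), np.float64(176.9))Traceback (most recent call last):
  File "run2.py", line 19, in <module>
    pi=fit([O["ins",n] for n in c],G,(.592,-.111,.2));pj=fit([O["jaw",n] for n in c],J,(.53,.2035,.43));print(c,"ins",pi,"jaw",pj)
  File "fit.py", line 18, in fit
    r=minimize(cost,np.array(p0)+[0,0,dy],method="Nelder-Mead",options=dict(initial_simplex=np.array(p0)+np.array([[0,0,dy],[.006,0,dy],[0,.006,dy],[0,0,dy+.15]]),xatol=1e-5,fatol=1e-3))
    res = _minimize_neldermead(fun, x0, args, callback, bounds=bounds,
                               **options)
    fxr = func(xr)
    fx = function(np.copy(x), *(wrapper_args + args))
  File "fit.py", line 15, in cost
    return sum(np.abs(hullmask(proj(n,box(*p,*geom)),w)-m[w[1]:w[3],w[0]:w[2]]).sum() for n,m,w in obs)
  File "fit.py", line 15, in <genexpr>
    return sum(np.abs(hullmask(proj(n,box(*p,*geom)),w)-m[w[1]:w[3],w[0]:w[2]]).sum() for n,m,w in obs)
                               ~~~~^^^^^^^^^^^^^^^^^
  File "h.py", line 13, in proj
    K,R,t=cam(n);p=(np.atleast_2d(X)@R.T+t)@K.T;return p[:,:2]/p[:,2:]
          ~~~^^^
  File "h.py", line 4, in cam
    c=vision.camera_info(n);return np.array([[c["fx"],0,c["cx"]],[0,c["fy"],c["cy"]],[0,0,1]]),np.array(c["R"]),np.array(c["t"])
ValueError: time passes only in moves, steps and waits
```

```bash
sed -i '1a from functools import lru_cache' h.py; sed -i 's/^def cam/@lru_cache(None)\ndef cam/' h.py
python3 - <<'E'
s=open('run2.py').read()
s=s.replace('pj=fit([O["jaw",n] for n in c]','pj=fit([O["jaw",n] for n in ["top"]]')
open('run2.py','w').write(s)
E
python3 run2.py
```

```text
top [([229, 259, 26, 27, 416], array([241.8, 272.1]))]
side [([235, 207, 33, 31, 596], array([250.1, 221.1]))]
['top'] ins (array([ 0.6009, -0.1219,  0.3033]), np.float64(14.8)) jaw (array([0.53  , 0.2039, 0.4138]), np.float64(25.4))
['side'] ins (array([ 0.6032, -0.1199,  0.2541]), np.float64(19.6)) jaw (array([0.53  , 0.2039, 0.4138]), np.float64(25.4))
['top', 'side'] ins (array([ 0.6022, -0.1211,  0.299 ]), np.float64(44.2)) jaw (array([0.53  , 0.2039, 0.4138]), np.float64(25.4))
wheel ((292.01751708984375, 246.90994262695312), (37.02592468261719, 44.31169128417969), 42.151546478271484) [[0.56371106 0.12993085 0.08      ]]
```

View pics/ov.png

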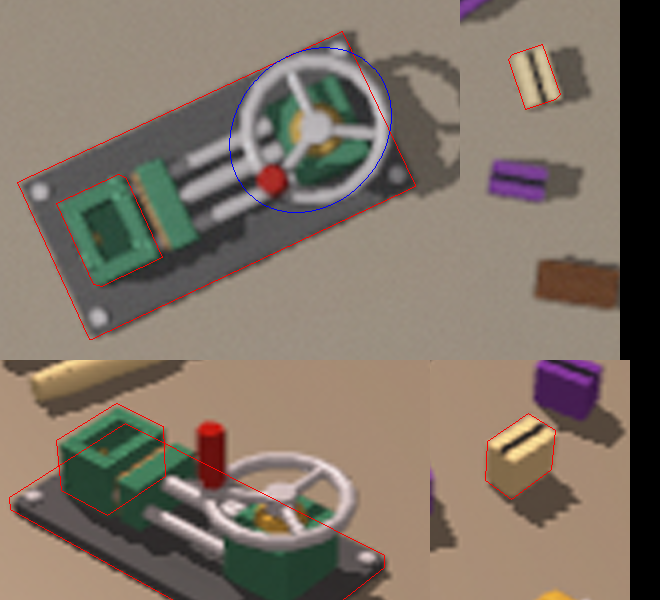

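```bash
cat > plan.py <<'E'
from h import *
from scipy.spatial.transform import Rotation as Ro
def plan(xyz,yaw,n,pose=None):
    """rows (tool axes) from the measured pose to xyz, tool down with given yaw, in n rows"""
    o=readout.get_obs();p=np.array(o["position"]);R=Ro.from_euler("xyz",o["orientation"])
    T=Ro.from_euler("ZX",[yaw,-np.pi/2]);rv=(R.inv()*T).as_rotvec();d=(np.array(xyz)-p)/n
    print("t",round(float(o["time"]),2),"d",(d*n).round(4),"rot",np.degrees(rv).round(1),"F",np.round(o["contact_force"],1))
    rows=[]
    for i in range(n):
        rows.append(" ".join(f"{v:.4g}" for v in np.r_[R.inv().apply(d).round(4),np.degrees(rv/n).round(2)]));R=R*Ro.from_rotvec(rv/n)
    for i in range(0,n,10):print("; ".join(rows[i:i+10]))
E
python3 -c "
from plan import *
plan((.602,-.121,.15),.30,25)"
```

```text
t 0.1 d [ 0.3461 -0.6353 -0.0991] rot [  0.1 -43.6  -0.1] F [ 0.9 -0.5  0.5]
0.0237 0.004 -0.0166 0 -1.75 -0; 0.0232 0.004 -0.0173 0 -1.75 -0; 0.0227 0.004 -0.018 0 -1.75 -0; 0.0221 0.004 -0.0187 0 -1.75 -0; 0.0215 0.004 -0.0193 0 -1.75 -0; 0.0209 0.004 -0.02 0 -1.75 -0; 0.0203 0.004 -0.0206 0 -1.75 -0; 0.0197 0.004 -0.0212 0 -1.75 -0; 0.019 0.004 -0.0218 0 -1.75 -0; 0.0183 0.004 -0.0224 0 -1.75 -0
0.0177 0.004 -0.0229 0 -1.75 -0; 0.0169 0.004 -0.0235 0 -1.75 -0; 0.0162 0.004 -0.024 0 -1.75 -0; 0.0155 0.004 -0.0244 0 -1.75 -0; 0.0147 0.004 -0.0249 0 -1.75 -0; 0.014 0.004 -0.0253 0 -1.75 -0; 0.0132 0.004 -0.0258 0 -1.75 -0; 0.0124 0.004 -0.0261 0 -1.75 -0; 0.0116 0.004 -0.0265 0 -1.75 -0; 0.0108 0.004 -0.0269 0 -1.75 -0
0.01 0.004 -0.0272 0 -1.75 -0; 0.0091 0.004 -0.0275 0 -1.75 -0; 0.0083 0.004 -0.0277 0 -1.75 -0; 0.0074 0.004 -0.028 0 -1.75 -0; 0.0066 0.004 -0.0282 0 -1.75 -0
```

Call:
servo_tool(motion="0.0237 0.003 -0.0166 0 -1.75 0; 0.0232 0.003 -0.0173 0 -1.75 0; 0.0227 0.003 -0.018 0 -1.75 0; 0.0221 0.003 -0.0187 0 -1.75 0; 0.0215 0.003 -0.0193 0 -1.75 0; 0.0209 0.003 -0.02 0 -1.75 0; 0.0203 0.003 -0.0206 0 -1.75 0; 0.0197 0.003 -0.0212 0 -1.75 0; 0.019 0.003 -0.0218 0 -1.75 0; 0.0183 0.003 -0.0224 0 -1.75 0", claw=-0.2)

```text
time: 0.93
position: [0.3948, 0.2593, 0.2195]
orientation: [-1.571, 0.001, -0.155]
contact_force: [-0.5, -0.1, 0.2]
width: 0.0514
```

Call:
servo_tool(motion="0.0177 0.004 -0.0229 0 -1.75 0; 0.0169 0.004 -0.0235 0 -1.75 0; 0.0162 0.004 -0.024 0 -1.75 0; 0.0155 0.004 -0.0244 0 -1.75 0; 0.0147 0.004 -0.0249 0 -1.75 0; 0.014 0.004 -0.0253 0 -1.75 0; 0.0132 0.004 -0.0258 0 -1.75 0; 0.0124 0.004 -0.0261 0 -1.75 0; 0.0116 0.004 -0.0265 0 -1.75 0; 0.0108 0.004 -0.0269 0 -1.75 0")

```text
time: 1.77
position: [0.5336, 0.0055, 0.1793]
orientation: [-1.57, 0.001, 0.15]
contact_force: [1.0, 0.8, 0.5]
width: 0.0515
```

Call:
servo_tool(motion="0.01 0.004 -0.0272 0 -1.75 0; 0.0091 0.004 -0.0275 0 -1.75 0; 0.0083 0.004 -0.0277 0 -1.75 0; 0.0074 0.004 -0.028 0 -1.75 0; 0.0066 0.004 -0.0282 0 -1.75 0; 0 0 0 0 0 0; 0 0 0 0 0 0")

```text
time: 2.35
position: [0.6027, -0.1212, 0.159]
orientation: [-1.57, 0.001, 0.3]
contact_force: [0.0, -0.2, 0.1]
width: 0.0512
```

```bash
python3 -c "
from plan import *
plan((.602,-.121,.06),.30,6)
print(readout.get_obs())
for n in('top','side'):
    p,d=vision.snapshot(n);cv2.imwrite(f'pics/{n}1.png',p)
t=cv2.imread('pics/top1.png');s=cv2.imread('pics/side1.png')
cv2.imwrite('pics/c1.png',np.hstack([cv2.resize(t[190:290,330:430],(400,400),interpolation=2),cv2.resize(s[230:330,290:390],(400,400),interpolation=2)]))"
```

```text
t 2.35 d [-0.0007  0.0002 -0.099 ] rot [-0.1 -0.  -0.1] F [ 0.  -0.2  0.1]
-0.0001 0.0165 0 -0.01 -0 -0.01; -0.0001 0.0165 0 -0.01 -0 -0.01; -0.0001 0.0165 0.0001 -0.01 -0 -0.01; -0.0001 0.0165 0.0001 -0.01 -0 -0.01; -0.0001 0.0165 0.0001 -0.01 -0 -0.01; -0.0001 0.0165 0.0001 -0.01 -0 -0.01
{'time': 2.35, 'q': array([-3.94853232e-01,  3.40834774e-01,  1.56517433e+00,  1.81682607e-04,
        1.23730683e+00, -2.26522190e+00]), 'qd': array([ 0.03316335, -0.03406317,  0.03336485,  0.00928312,  0.00696873,
        0.00800488]), 'tau': array([ -1.48244027, -44.31111574, -32.10545182,  -0.14101419,
        -0.13886567,  -0.09474164]), 'position': array([ 0.6026662 , -0.1212065 ,  0.15900555]), 'orientation': array([-1.56956168e+00,  1.21441425e-03,  2.99513471e-01]), 'contact_force': array([ 0.04743761, -0.17973924,  0.07711175]), 'wrist_torque': array([-0.00765429, -0.00066911,  0.00535365]), 'width': 0.05124556667931807}
```

View pics/c1.png

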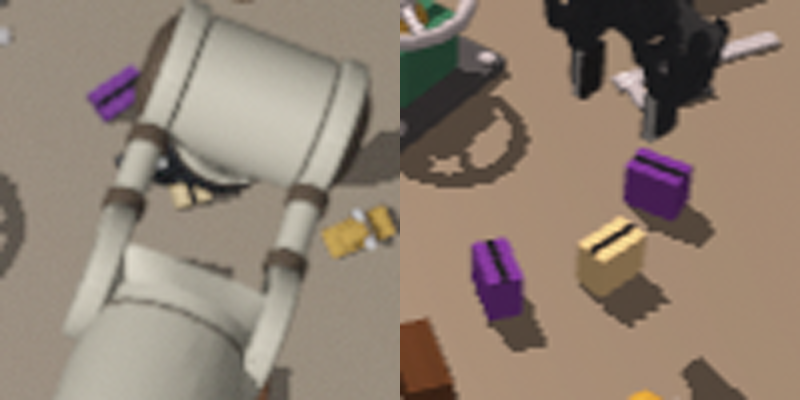

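Call:
servo_tool(motion="-0.0007 0.017 0 0 0 0; 0 0.017 0 0 0 0; 0 0.017 0 0 0 0; 0 0.017 0 0 0 0; 0 0.017 0 0 0 0; 0 0.017 0 0 0 0; 0 0.0145 0 0 0 0; 0 0 0 0 0 0; 0 0 0 0 0 0")

```text
time: 3.2
position: [0.6015, -0.1195, 0.043]
orientation: [-1.57, 0.001, 0.303]
contact_force: [0.3, 0.1, 0.4]
width: 0.0512
```

```bash
python3 -c "
from plan import *
print(readout.get_obs()['position'])
t,_=vision.snapshot('top');s,_=vision.snapshot('side')
cv2.imwrite('pics/c2.png',cv2.resize(s[240:330,290:390],(666,600),interpolation=2))"
```

```text
[ 0.60150261 -0.11947555  0.04298556]
```

View pics/c2.png

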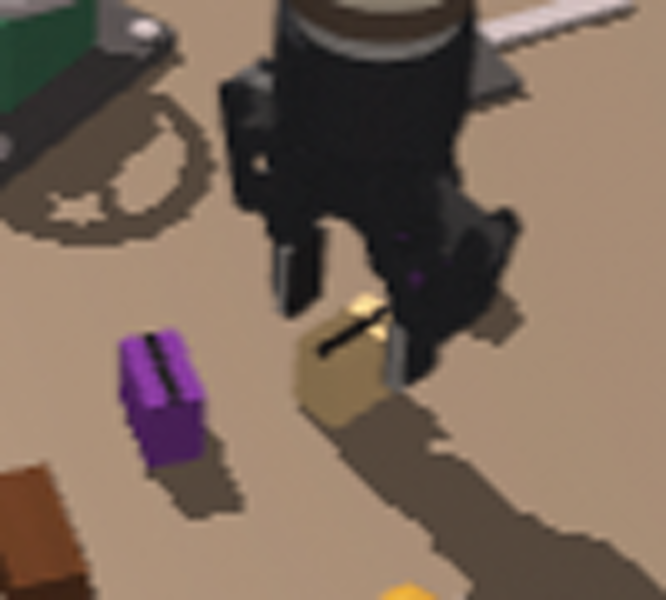

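Call:
servo_tool(motion="0 0 0 0 0 0; 0 0 0 0 0 0; 0 0 0 0 0 0; 0 0 0 0 0 0; 0 0 0 0 0 0; 0 0 0 0 0 0", claw=1, newtons=40)

```text
time: 3.8
position: [0.6033, -0.1208, 0.045]
orientation: [-1.572, -0.002, 0.302]
contact_force: [-0.9, 0.9, 6.3]
width: 0.0233
```

Call:
servo_tool(motion="0 -0.01 0 0 0 0; 0 -0.015 0 0 0 0; 0 -0.02 0 0 0 0; 0 -0.025 0 0 0 0; 0 -0.025 0 0 0 0; 0 -0.025 0 0 0 0; 0 0 0 0 0 0; 0 0 0 0 0 0")

```text
time: 4.47
position: [0.6032, -0.1209, 0.1654]
orientation: [-1.573, -0.003, 0.302]
contact_force: [-0.2, 0.9, -1.8]
width: 0.0226
```

```bash
python3 -c "
from plan import *
o=readout.get_obs();print(o['position'],o['width'])
s,_=vision.snapshot('side');cv2.imwrite('pics/side3.png',s)
X=np.array(o['position']);print(proj('side',X),proj('side',X-[0,0,.04]))
u,v=proj('side',X-[0,0,.02])[0].astype(int)
cv2.imwrite('pics/c3.png',cv2.resize(s[v-45:v+45,u-50:u+50],(666,600),interpolation=2));print(u,v)
plan((.4958,.2817,.16),.41,20)"
```

```text
[ 0.60316562 -0.120875    0.16543364] 0.02264518993402173
[[345.53674033 250.7402245 ]] [[344.61698902 262.87705857]]
345 256
t 4.52 d [-0.1062  0.4021 -0.0034] rot [-0.  -6.2 -0. ] F [-0.4  0.4 -1.3]
0.0009 0.0002 0.0208 -0 -0.31 -0; 0.001 0.0002 0.0208 -0 -0.31 -0; 0.0011 0.0002 0.0208 -0 -0.31 -0; 0.0012 0.0002 0.0208 -0 -0.31 -0; 0.0014 0.0002 0.0207 -0 -0.31 -0; 0.0015 0.0002 0.0207 -0 -0.31 -0; 0.0016 0.0002 0.0207 -0 -0.31 -0; 0.0017 0.0002 0.0207 -0 -0.31 -0; 0.0018 0.0002 0.0207 -0 -0.31 -0; 0.0019 0.0002 0.0207 -0 -0.31 -0
0.002 0.0002 0.0207 -0 -0.31 -0; 0.0021 0.0002 0.0207 -0 -0.31 -0; 0.0023 0.0002 0.0207 -0 -0.31 -0; 0.0024 0.0002 0.0207 -0 -0.31 -0; 0.0025 0.0002 0.0206 -0 -0.31 -0; 0.0026 0.0002 0.0206 -0 -0.31 -0; 0.0027 0.0002 0.0206 -0 -0.31 -0; 0.0028 0.0002 0.0206 -0 -0.31 -0; 0.0029 0.0002 0.0206 -0 -0.31 -0; 0.003 0.0002 0.0206 -0 -0.31 -0
```

View pics/c3.png

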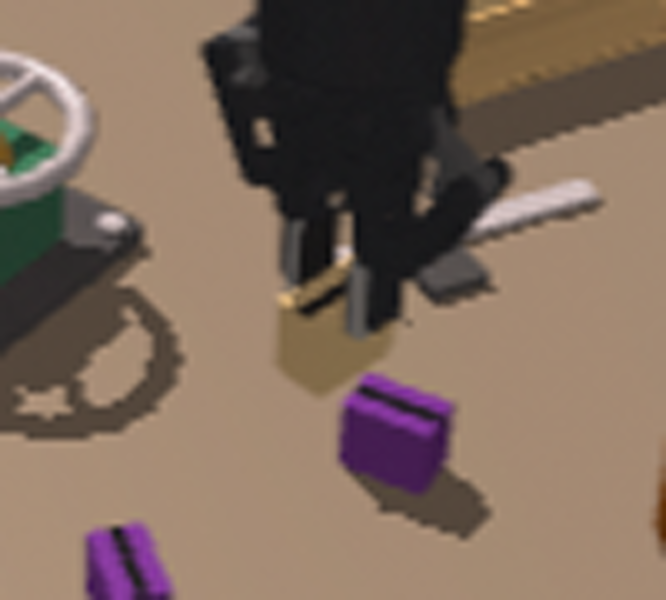

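Call:
servo_tool(motion="0.0009 -0.01 0.0208 0 -0.31 0; 0.001 -0.01 0.0208 0 -0.31 0; 0.0011 -0.01 0.0208 0 -0.31 0; 0.0012 -0.01 0.0208 0 -0.31 0; 0.0014 -0.005 0.0207 0 -0.31 0; 0.0015 0 0.0207 0 -0.31 0; 0.0016 0 0.0207 0 -0.31 0; 0.0017 0 0.0207 0 -0.31 0; 0.0018 0 0.0207 0 -0.31 0; 0.0019 0 0.0207 0 -0.31 0")

```text
time: 5.35
position: [0.5474, 0.0816, 0.2061]
orientation: [-1.569, 0.004, 0.356]
contact_force: [0.8, 0.4, -0.6]
width: 0.023
```

Call:
servo_tool(motion="0.002 0 0.0207 0 -0.31 0; 0.0021 0 0.0207 0 -0.31 0; 0.0023 0 0.0207 0 -0.31 0; 0.0024 0 0.0207 0 -0.31 0; 0.0025 0 0.0206 0 -0.31 0; 0.0026 0 0.0206 0 -0.31 0; 0.0027 0 0.0206 0 -0.31 0; 0.0028 0 0.0206 0 -0.31 0; 0.0029 0 0.0206 0 -0.31 0; 0.003 0 0.0206 0 -0.31 0")

```text
time: 6.18
position: [0.4943, 0.2822, 0.206]
orientation: [-1.57, 0.004, 0.41]
contact_force: [0.1, -0.4, -0.7]
width: 0.0225
```

```bash
python3 -c "
from plan import *
plan((.4958+.001,.2817,.125),.414,5)"
```

```text
t 6.18 d [ 0.0025 -0.0005 -0.081 ] rot [-0.  -0.2 -0.3] F [ 0.1 -0.4 -0.7]
0.0005 0.0162 -0.0003 -0.01 -0.04 -0.05; 0.0005 0.0162 -0.0003 -0.01 -0.04 -0.05; 0.0005 0.0162 -0.0003 -0.01 -0.04 -0.05; 0.0004 0.0162 -0.0003 -0.01 -0.04 -0.05; 0.0004 0.0162 -0.0003 -0.01 -0.04 -0.05
```

Call:
servo_tool(motion="0.0005 0.0176 -0.0003 0 0 -0.05; 0.0005 0.0176 -0.0003 0 0 -0.05; 0.0005 0.0176 -0.0003 0 0 -0.05; 0.0004 0.0176 -0.0003 0 0 -0.05; 0.0004 0.0176 -0.0003 0 0 -0.05; 0 0 0 0 0 0; 0 0 0 0 0 0; 0 0 0 0 0 0")

```text
time: 6.85
position: [0.4988, 0.2812, 0.1205]
orientation: [-1.571, -0.004, 0.41]
contact_force: [-0.1, 0.2, 0.1]
width: 0.0229
```

```bash
python3 -c "
from plan import *
o=readout.get_obs();print(o['position'],o['orientation'],o['width'])
t,_=vision.snapshot('top')
s,_=vision.snapshot('side');cv2.imwrite('pics/side4.png',s)
a=cv2.resize(s[190:250,215:285],(700,600),interpolation=2)
cv2.imwrite('pics/c4.png',a)"
```

```text
[0.49879593 0.28119746 0.12053432] [-1.57075157 -0.0038469   0.4099478 ] 0.0228695918732206
```

View pics/c4.png

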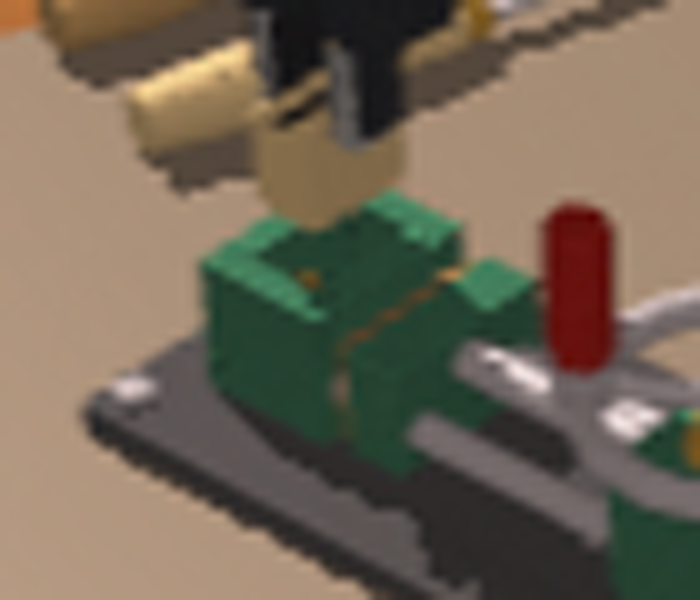

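```bash
python3 - <<'E'
from fit import *
o=readout.get_obs();p=o['position'];print(p)
print("jaw top corners meas crop: left(203,265) front(325,318) right(463,232)")
P=(.53,.2039,.4138)
f=lambda X:((proj("side",X)-[215,190]+.5)*10-.5).round(0).tolist()
b=box(*P,.066,.05,.06,.06,.085)[::2];print(f(b))
b=box(*P,.042,.026,.06,.06,.085)[::2];print("pocket",f(b))
z=p[2]-.045
q=(p[0]-.001,p[1],.41)
print("ins z+4",f(box(*q,.04,.024,z+.004,z+.004)[::2]));print("ins bot",f(box(*q,.037,.021,z,z)[::2]));print("ins top",f(box(*q,.04,.024,z+.036,z+.036)[::2]))
s=cv2.imread("pics/side4.png")
a=cv2.resize(s[190:250,215:285],(700,600),interpolation=2)
for B,c in((box(*P,.066,.05,.06,.06,.085),(0,0,255)),(box(*P,.042,.026,.06,.06,.085),(0,255,255)),(box(*q,.04,.024,z+.004,z+.036),(255,0,0)),(box(*q,.037,.021,z,z),(255,0,255)),(box(*P,.13,.27,.0,.012),(255,255,0))):
    cv2.polylines(a,[cv2.convexHull(np.array(f(B)).astype(np.int32))],1,c,1)
cv2.imwrite("pics/c5.png",a)
E
```

```text
[0.4995949  0.28142861 0.12164379]
jaw top corners meas crop: left(203,265) front(325,318) right(463,232)
[[308.0, 312.0], [191.0, 251.0], [458.0, 216.0], [341.0, 158.0]]
pocket [[307.0, 280.0], [247.0, 248.0], [403.0, 219.0], [342.0, 188.0]]
ins z+4 [[312.0, 220.0], [255.0, 190.0], [403.0, 162.0], [347.0, 134.0]]
ins bot [[312.0, 226.0], [263.0, 201.0], [397.0, 173.0], [348.0, 149.0]]
ins top [[305.0, 132.0], [248.0, 103.0], [398.0, 75.0], [341.0, 47.0]]
```

View pics/c5.png

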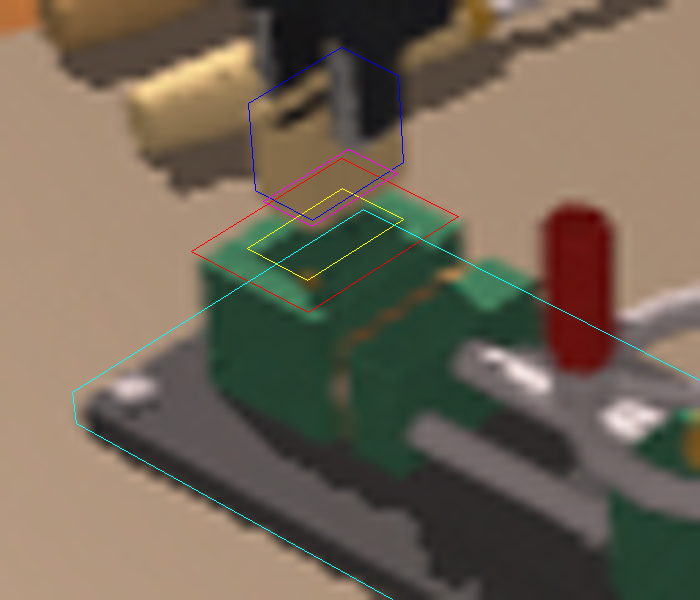

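```bash
python3 - <<'E'
from fit import *
from scipy.optimize import minimize
W={"top":(225,252,262,292),"side":(228,196,266,240)}
M={}
for n in W:
    i=cv2.imread(f"pics/{n}0.png");w=W[n];lab=cv2.cvtColor(i,cv2.COLOR_BGR2LAB).astype(int)
    L,A=lab[...,0],lab[...,1]
    c=(proj(n,box(.53,.2039,.4138,0.054,.038,.06,.06,.085)[::2]))
    print(n,[(L[int(v+.5),int(u+.5)],A[int(v+.5),int(u+.5)]) for u,v in c])
    r=i[w[1]:w[3],w[0]:w[2]];
    print(np.sort(L[w[1]:w[3],w[0]:w[2]][A[w[1]:w[3],w[0]:w[2]]<118])[::25])
    M[n]=(L,A)
def run(cs,th):
    obs={n:((M[n][0]>th[n])&(M[n][1]<115)).astype(float) for n in cs}
    def cost(p):
        s=0
        for n in cs:
            w=W[n];m=hullmask(proj(n,box(*p,.066,.05,.06,.06,.085)),w)-hullmask(proj(n,box(*p,.042,.026,.06,.06,.085)),w)
            o=obs[n][w[1]:w[3],w[0]:w[2]];s+=np.abs(m-o).sum()
        return s
    best=min((minimize(cost,np.array([.531,.2025,.42])+d,method="Nelder-Mead",options=dict(initial_simplex=np.array([.531,.2025,.42])+d+np.array([[0,0,0],[.006,0,0],[0,-.006,0],[0,0,.06]]),xatol=1e-5,fatol=1e-3)) for d in np.array([[0,0,0],[.002,-.004,0],[-.003,.003,.03],[0,0,-.03]])),key=lambda r:r.fun)
    x=best.x;c=x[:2]+.085*np.array([-np.sin(x[2]),np.cos(x[2])])
    print(cs,th,x.round(4),"pocket",c.round(4),round(best.fun,1),{n:int(o[W[n][1]:W[n][3],W[n][0]:W[n][2]].sum()) for n,o in obs.items()})
for ths in((85,85),(95,95),(75,75)):
    th=dict(zip(("top","side"),ths));run(["top"],th);run(["side"],th);
E
```

```text
top [(np.int64(125), np.int64(104)), (np.int64(122), np.int64(104)), (np.int64(125), np.int64(105)), (np.int64(121), np.int64(104))]
[ 50  67  72  73  75  90 102 107 112 115 119 121 123 124 124 125 125 126
 127 128 129 130 135]
side [(np.int64(126), np.int64(100)), (np.int64(153), np.int64(129)), (np.int64(141), np.int64(104)), (np.int64(129), np.int64(99))]
[ 56  60  61  63  63  64  64  65  65  65  65  66  66  69  85 109 121 124
 125 126 128 131 134]
['top'] {'top': 85, 'side': 85} [0.5302 0.2027 0.4265] pocket [0.495  0.2801] 189.1 {'top': 431}
['side'] {'top': 85, 'side': 85} [0.5309 0.199  0.4313] pocket [0.4953 0.2762] 106.9 {'side': 223}
['top'] {'top': 95, 'side': 95} [0.5306 0.2029 0.4305] pocket [0.4952 0.2802] 179.9 {'top': 415}
['side'] {'top': 95, 'side': 95} [0.5299 0.1989 0.4189] pocket [0.4953 0.2765] 105.4 {'side': 217}
['top'] {'top': 75, 'side': 75} [0.5305 0.2024 0.4286] pocket [0.4952 0.2797] 199.6 {'top': 446}
['side'] {'top': 75, 'side': 75} [0.5298 0.1989 0.4175] pocket [0.4953 0.2766] 111.3 {'side': 231}
```

```bash
cat >> plan.py <<'E'
def avg(k=8):
    P=[]
    for _ in range(k):
        vision.snapshot("side");o=readout.get_obs();P.append(np.r_[o["position"],o["orientation"],o["contact_force"]])
    P=np.array(P);print("t",round(float(o["time"]),2),"avg",P.mean(0).round(4)[:6],"std",P.std(0).round(4)[:3],"F",P.mean(0)[6:].round(1));return P.mean(0)
E
python3 -c "
from plan import *
m=avg(8);d=np.array([.4965,.278])-m[:2];y=m[5];c,s=np.cos(y),np.sin(y)
print('tool dx',c*d[0]+s*d[1],'dz',-s*d[0]+c*d[1])"
```

```text
t 7.35 avg [ 0.4993  0.2814  0.1212 -1.571  -0.0056  0.41  ] std [0.0002 0.0001 0.0004] F [-0.1  0.  -1. ]
tool dx -0.0038951051270806353 dz -0.001969927830614916
```

Call:
servo_tool(motion="-0.0039 0 -0.002 0 -0.5 0; 0 0.005 0 0 0 0; 0 0.005 0 0 0 0; 0 0.003 0 0 0 0; 0 0.002 0 0 0 0; 0 0.002 0 0 0 0; 0 0 0 0 0 0; 0 0 0 0 0 0")

```text
time: 8.02
position: [0.496, 0.2779, 0.1033]
orientation: [-1.571, -0.004, 0.419]
contact_force: [0.3, 0.5, -0.7]
width: 0.0229
```

```bash
python3 -c "
from plan import *
avg(4)"
```

```text
t 8.22 avg [ 0.4961  0.2779  0.1035 -1.5707 -0.0043  0.4187] std [0.     0.     0.0001] F [-0.5  0.4 -1. ]
```

Call:
servo_tool(motion="0 0.0015 0 0 0 0; 0 0.0015 0 0 0 0; 0 0 0 0 0 0; 0 0 0 0 0 0")

```text
time: 8.55
position: [0.4965, 0.2781, 0.1009]
orientation: [-1.571, -0.005, 0.419]
contact_force: [0.4, 1.0, 2.9]
width: 0.023
```

Call:
servo_tool(motion="0 0.001 0 0 0 0; 0 0.001 0 0 0 0; 0 0 0 0 0 0; 0 0 0 0 0 0")

```text
time: 8.88
position: [0.4968, 0.2784, 0.1007]
orientation: [-1.571, -0.006, 0.419]
contact_force: [-5.3, 0.2, 12.9]
width: 0.0229
```

```bash
python3 -c "
from plan import *
avg(4);print(readout.get_obs()['wrist_torque'])
s,_=vision.snapshot('side');cv2.imwrite('pics/c6.png',cv2.resize(s[190:240,220:280],(720,600),interpolation=2))"
```

```text
t 9.08 avg [ 0.4968  0.2783  0.1006 -1.5708 -0.0056  0.4189] std [0. 0. 0.] F [-5.2  0.1 13. ]
[-0.10813149  0.94250376 -0.07504074]
```

View pics/c6.png

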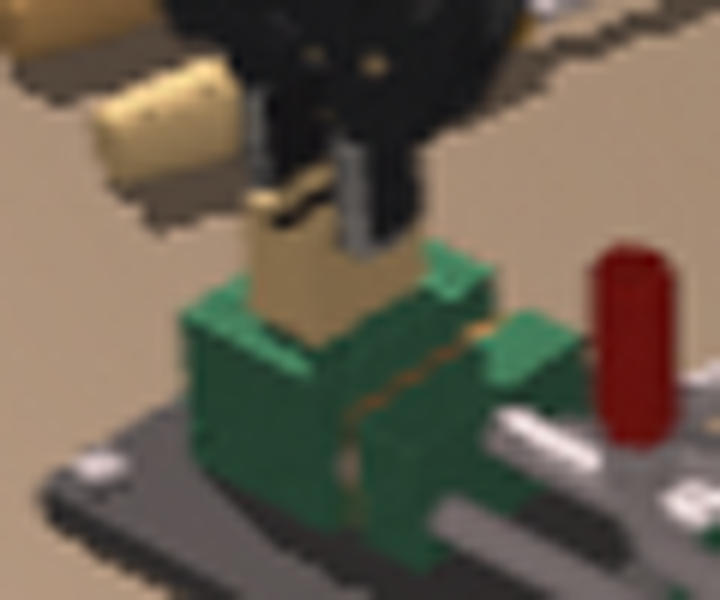

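Call:
servo_tool(motion="0 -0.002 0 0 0 0; -0.001 0 0.001 0 0 0; 0 0.001 0 0 0 0; 0 0.001 0 0 0 0; 0 0.001 0 0 0 0; 0 0 0 0 0 0; 0 0 0 0 0 0")

```text
time: 9.72
position: [0.4963, 0.2787, 0.1003]
orientation: [-1.572, -0.007, 0.419]
contact_force: [-5.2, -1.3, 16.3]
width: 0.0226
```

```bash
python3 -c "
from plan import *
avg(2);print(readout.get_obs()['wrist_torque'])"
```

```text
t 9.82 avg [ 0.4963  0.2787  0.1003 -1.5718 -0.0071  0.4192] std [0. 0. 0.] F [-4.9 -0.4 17.2]
[-0.47193146  0.86451612  0.06609811]
```

Call:
servo_tool(motion="0 -0.003 0 0 0 0; -0.001 0 0.0015 0 0 0; 0 0.001 0 0 0 0; 0 0.001 0 0 0 0; 0 0.001 0 0 0 0; 0 0 0 0 0 0; 0 0 0 0 0 0")

```text
time: 10.4
position: [0.4952, 0.2798, 0.0999]
orientation: [-1.572, -0.008, 0.419]
contact_force: [-0.4, -1.6, 13.8]
width: 0.0226
```

```bash
python3 -c "
from plan import *
avg(2);print(readout.get_obs()['wrist_torque'])"
```

```text
t 10.5 avg [ 0.4952  0.2798  0.0999 -1.5716 -0.0085  0.4187] std [0. 0. 0.] F [ 0.1 -0.6 13.7]
[-0.18497299  0.27714233  0.00199993]
```

Call:
servo_tool(motion="0 -0.003 0 0 0 0; 0.0007 0 0.0005 0 0 0.4; 0 0.001 0 0 0 0; 0 0.001 0 0 0 0; 0 0.001 0 0 0 0; 0 0 0 0 0 0; 0 0 0 0 0 0")

```text
time: 11.08
position: [0.4953, 0.2806, 0.0996]
orientation: [-1.571, -0.001, 0.419]
contact_force: [1.0, 0.3, 13.9]
width: 0.0226
```

```bash
python3 -c "
from plan import *
avg(2);print(readout.get_obs()['wrist_torque'])"
```

```text
t 11.18 avg [ 4.9530e-01  2.8060e-01  9.9600e-02 -1.5713e+00 -6.0000e-04  4.1880e-01] std [0. 0. 0.] F [ 0.6  0.4 13.9]
[-0.14190123  0.13399717  0.01589229]
```

Call:
servo_tool(motion="0 -0.003 0 0 0 0; 0.0012 0 0 0 0 0; 0 0.001 0 0 0 0; 0 0.001 0 0 0 0; 0 0.001 0 0 0 0; 0 0 0 0 0 0; 0 0 0 0 0 0")

```text
time: 11.77
position: [0.4958, 0.281, 0.0992]
orientation: [-1.571, 0.001, 0.419]
contact_force: [-0.0, 0.6, 14.1]
width: 0.0227
```

```bash
python3 -c "
from plan import *
avg(2);print(readout.get_obs()['wrist_torque'])
s,_=vision.snapshot('side');cv2.imwrite('pics/c7.png',cv2.resize(s[190:240,220:280],(720,600),interpolation=2))"
```

```text
t 11.87 avg [ 4.9580e-01  2.8100e-01  9.9200e-02 -1.5709e+00  1.0000e-03  4.1880e-01] std [0. 0. 0.] F [ 0.  -0.6 13.5]
[-0.03308646  0.33837364  0.03404914]
```

View pics/c7.png

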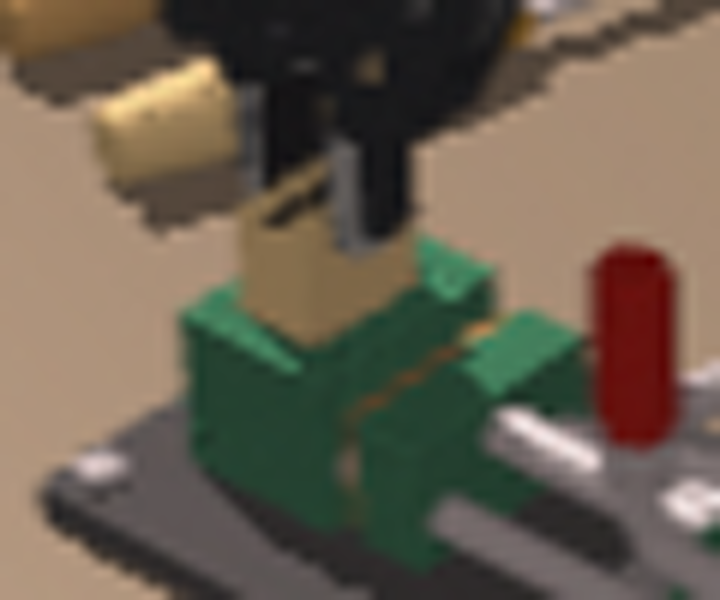

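Call:
servo_tool(motion="0 -0.003 0 0 0 0; 0.0009 0 -0.0009 0 0 0; 0 0 0 0 0 0; 0 0.001 0 0 0 0; 0 0.001 0 0 0 0; 0 0.001 0 0 0 0; 0 0 0 0 0 0; 0 0 0 0 0 0")

```text
time: 12.58
position: [0.4964, 0.2805, 0.099]
orientation: [-1.571, 0.002, 0.419]
contact_force: [-0.9, 1.0, 13.2]
width: 0.023
```

```bash
python3 -c "
from plan import *
avg(2);print(readout.get_obs()['wrist_torque'])"
```

```text
t 12.68 avg [ 0.4965  0.2805  0.099  -1.5705  0.0019  0.4187] std [0. 0. 0.] F [-1.9  0.2 13.1]
[ 0.04800344  0.55493671 -0.0086588 ]
```

Call:
servo_tool(motion="0 -0.003 0 0 0 0; 0 -0.003 0 0 0 0; 0 0 0 0 0 0; 0 0 0 0 0 0; 0 0 0 0 0 0")

```text
time: 13.1
position: [0.4959, 0.28, 0.1031]
orientation: [-1.571, 0.003, 0.419]
contact_force: [1.8, 1.5, -0.3]
width: 0.0225
```

```bash
python3 -c "
from plan import *
for k in range(3):
  avg(2);print(readout.get_obs()['wrist_torque'])
s,_=vision.snapshot('side');cv2.imwrite('pics/side8.png',s)
d=vision.snapshot('top')[0];cv2.imwrite('pics/top8.png',d)"
```

```text
t 13.2 avg [ 0.4959  0.28    0.1031 -1.5708  0.0032  0.4187] std [0. 0. 0.] F [2.5 1.5 0.1]
[ 0.24289481 -0.4974286  -0.01227765]
t 13.3 avg [ 0.4959  0.28    0.1031 -1.5708  0.0032  0.4187] std [0. 0. 0.] F [ 2.5  1.  -1.2]
[ 0.21538946 -0.48839593  0.0344322 ]
t 13.4 avg [ 0.4959  0.28    0.1032 -1.5708  0.0032  0.4187] std [0. 0. 0.] F [ 2.6  1.5 -1.6]
[ 0.19777427 -0.52139552  0.0278469 ]
```

Call:
servo_tool(motion="0.0008 0 0 0 0 0; 0.0008 0 0 0 0 0; 0 0 0 0 0 0; 0 0 0 0 0 0; 0 0 0 0 0 0")

```text
time: 13.92
position: [0.4972, 0.2806, 0.1033]
orientation: [-1.571, 0.004, 0.419]
contact_force: [-0.2, -1.2, -0.4]
width: 0.0228
```

```bash
python3 -c "
from plan import *
for k in range(2):
  avg(2);print(readout.get_obs()['wrist_torque'])"
```

```text
t 14.02 avg [ 0.4973  0.2807  0.1033 -1.5708  0.0032  0.4188] std [0. 0. 0.] F [ 0.2 -0.1 -0.8]
[-0.01445857  0.01380435  0.00520808]
t 14.12 avg [ 0.4974  0.2807  0.1034 -1.5708  0.0029  0.4187] std [0. 0. 0.] F [ 0.  -0.2 -0.8]
[-0.02662433 -0.01414939 -0.04676501]
```

Call:
servo_tool(motion="0.0013 0 0 0 0 0; 0 0.0015 0 0 0 0; 0 0.0015 0 0 0 0; 0 0.0015 0 0 0 0; 0 0.0015 0 0 0 0; 0 0 0 0 0 0; 0 0 0 0 0 0")

```text
time: 14.7
position: [0.4985, 0.2813, 0.0972]
orientation: [-1.571, 0.003, 0.419]
contact_force: [-0.2, 0.1, -1.0]
width: 0.0227
```

```bash
python3 -c "
from plan import *
avg(2);print(readout.get_obs()['wrist_torque'])"
```

```text
t 14.8 avg [ 0.4987  0.2813  0.0975 -1.5708  0.0026  0.4187] std [0. 0. 0.] F [-0.1 -0.1 -0.7]
[-0.06115661 -0.03746188 -0.07009943]
```

Call:
servo_tool(motion="0 0.002 0 0 0 0; 0 0.002 0 0 0 0; 0 0.002 0 0 0 0; 0 0.002 0 0 0 0; 0 0.001 0 0 0 0; 0 0 0 0 0 0; 0 0 0 0 0 0")

```text
time: 15.38
position: [0.4987, 0.2813, 0.0884]
orientation: [-1.571, 0.003, 0.419]
contact_force: [0.4, -0.2, -0.8]
width: 0.0228
```

```bash
python3 -c "
from plan import *
avg(2);print(readout.get_obs()['wrist_torque'])"
```

```text
t 15.48 avg [ 0.4987  0.2813  0.0885 -1.5708  0.0025  0.4187] std [0. 0. 0.] F [-0.3 -0.6 -0.7]
[-0.02547553  0.02531385 -0.00103219]
```

Call:
servo_tool(motion="0 0.002 0 0 0 0; 0 0.002 0 0 0 0; 0 0.002 0 0 0 0; 0 0 0 0 0 0; 0 0 0 0 0 0")

```text
time: 15.9
position: [0.4986, 0.2811, 0.0822]
orientation: [-1.571, 0.003, 0.419]
contact_force: [0.1, 0.1, -1.2]
width: 0.0228
```

Call:
servo_tool(motion="0 0 0 0 0 0; 0 0 0 0 0 0; 0 0 0 0 0 0; 0 -0.008 0 0 0 0; 0 -0.014 0 0 0 0; 0 -0.014 0 0 0 0", claw=0.1)

```text
time: 16.4
position: [0.4985, 0.2813, 0.1191]
orientation: [-1.571, 0.003, 0.419]
contact_force: [0.7, 0.2, 0.5]
width: 0.0384
```

Call:
servo_tool(motion="0 0 0 0 0 0; 0 0 0 0 0 0; 0 0 0 0 0 0; 0 0 0 0 0 0; 0 0 0 0 0 0", claw=1)

```text
time: 16.82
position: [0.4981, 0.2811, 0.1175]
orientation: [-1.571, 0.004, 0.419]
contact_force: [0.7, -0.4, -0.0]
width: 0.0
```

```bash
python3 -c "
from plan import *
avg(2)
s,d=vision.snapshot('side');cv2.imwrite('pics/side9.png',s)"
```

```text
t 16.92 avg [ 0.4983  0.2812  0.1177 -1.5707  0.004   0.4187] std [0.0001 0.     0.0001] F [ 0.3 -0.3  0.1]
```

Call:
servo_tool(motion="0 0.008 0 0 0 0; 0 0.008 0 0 0 0; 0 0.005 0 0 0 0; 0 0.003 0 0 0 0; 0 0.003 0 0 0 0; 0 0 0 0 0 0; 0 0 0 0 0 0")

```text
time: 17.55
position: [0.4987, 0.2813, 0.0913]
orientation: [-1.571, 0.003, 0.419]
contact_force: [-0.5, -0.1, -0.4]
width: 0.0002
```

Call:
servo_tool(motion="0 0.002 0 0 0 0; 0 0.002 0 0 0 0; 0 0.002 0 0 0 0; 0 0.002 0 0 0 0; 0 0 0 0 0 0; 0 0 0 0 0 0")

```text
time: 18.05
position: [0.4986, 0.2814, 0.0832]
orientation: [-1.57, 0.003, 0.419]
contact_force: [-0.6, 0.6, 0.7]
width: 0.0001
```

Call:
servo_tool(motion="0 0.001 0 0 0 0; 0 0.001 0 0 0 0; 0 0.001 0 0 0 0; 0 0.001 0 0 0 0; 0 0 0 0 0 0; 0 0 0 0 0 0")

```text
time: 18.55
position: [0.4986, 0.2813, 0.0792]
orientation: [-1.571, 0.003, 0.419]
contact_force: [-0.1, 0.4, 1.0]
width: 0.0002
```

Call:
servo_tool(motion="0 0.001 0 0 0 0; 0 0.001 0 0 0 0; 0 0.001 0 0 0 0; 0 0 0 0 0 0; 0 0 0 0 0 0")

```text
time: 18.97
position: [0.4989, 0.2811, 0.0788]
orientation: [-1.572, 0.003, 0.419]
contact_force: [-7.0, -5.0, 18.2]
width: 0.0003
```

```bash
python3 -c "
from plan import *
avg(2)
s,d=vision.snapshot('side');cv2.imwrite('pics/side10.png',s)
a=cv2.imread('pics/side9.png')
cv2.imwrite('pics/c8.png',np.hstack([cv2.resize(x[195:245,225:265],(400,500),interpolation=2) for x in(a,s)]))"
```

```text
t 19.07 avg [ 0.499   0.2811  0.0788 -1.5717  0.003   0.4192] std [0. 0. 0.] F [-6.3 -5.1 17.5]
```

View pics/c8.png

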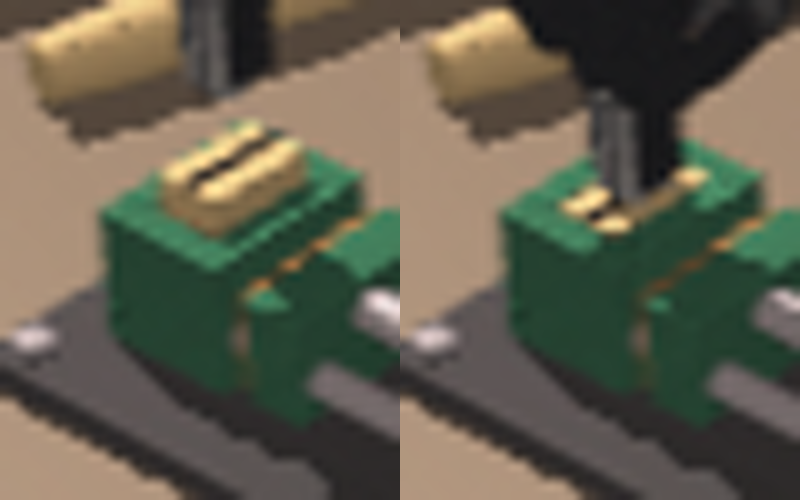

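Call:
servo_tool(motion="0 -0.01 0 0 0 0; 0 -0.02 0 0 0 0; 0 -0.025 0 0 0 0; 0 -0.03 0 0 0 0; 0 -0.03 0 0 0 0; 0 -0.02 0 0 0 0; 0 0 0 0 0 0", claw=-0.2)

```text
time: 19.7
position: [0.5014, 0.2826, 0.2171]
orientation: [-1.571, -0.007, 0.419]
contact_force: [1.5, -0.3, 0.6]
width: 0.0513
```

```bash
python3 - <<'E'
from plan import *
from fit import box
avg(1)
for n in("top","side"):
    i,d=vision.snapshot(n);cv2.imwrite(f"pics/{n}11.png",i)
    H,S,V=cv2.split(cv2.cvtColor(i,cv2.COLOR_BGR2HSV));m=((H<5)|(H>174))&(S>150)&(V>70)
    w=np.zeros_like(m);w[200:300,255:310]=1
    ys,xs=np.nonzero(m&w);
    if len(xs):print(n,len(xs),xs.mean().round(1),ys.mean().round(1),xs.min(),xs.max(),ys.min(),ys.max(),"z.113",atz(n,(xs.mean(),ys.mean()),.113).round(4),"z.137",atz(n,(xs.mean(),ys.mean()),.137).round(4))
    P=cloud(n,d);lab=cv2.cvtColor(i,cv2.COLOR_BGR2LAB).astype(int)
    if n=="side":
        q=P[196:225,232:264].reshape(-1,3);B=lab[196:225,232:264,2].ravel();A=lab[196:225,232:264,1].ravel();L=lab[196:225,232:264,0].ravel()
        k=(B>150)&(L>150)&(A>118)&(abs(q[:,2]-.06)<.02);g=(A<112)&(L>100);print("insert z",np.median(q[k,2]),k.sum(),"jaw z",np.median(q[g,2]),g.sum(),q[k].mean(0))
E
```

```text
t 19.75 avg [ 0.5003  0.2821  0.2142 -1.571  -0.0027  0.4188] std [0. 0. 0.] F [ 0.2  0.  -0.1]
top 36 282.8 259.7 279 286 257 263 z.113 [[0.525  0.1556 0.113 ]] z.137 [[0.5235 0.1543 0.137 ]]
side 93 272.5 218.3 269 275 211 226 z.113 [[0.5254 0.1529 0.113 ]] z.137 [[0.5123 0.1223 0.137 ]]
insert z 0.05830570351080867 47 jaw z 0.05761512585839538 171 [0.49805751 0.27896702 0.05828662]
```

```bash
python3 -c "
from plan import *
plan((.5245,.1545,.18),.419,8)"
```

```text
t 19.85 d [ 0.0263 -0.1269 -0.0303] rot [-0.  -0.  -0.3] F [ 0.   0.  -0.4]
-0.0034 0.0038 -0.0158 -0 -0 -0.03; -0.0034 0.0038 -0.0158 -0 -0 -0.03; -0.0034 0.0038 -0.0158 -0 -0 -0.03; -0.0034 0.0038 -0.0158 -0 -0 -0.03; -0.0034 0.0038 -0.0158 -0 -0 -0.03; -0.0034 0.0038 -0.0158 -0 -0 -0.03; -0.0034 0.0038 -0.0158 -0 -0 -0.03; -0.0035 0.0038 -0.0158 -0 -0 -0.03
```

Call:
servo_tool(motion="-0.0034 0.0038 -0.0158 0 0 0; -0.0034 0.0038 -0.0158 0 0 0; -0.0034 0.0038 -0.0158 0 0 0; -0.0034 0.0038 -0.0158 0 0 0; -0.0034 0.0038 -0.0158 0 0 0; -0.0034 0.0038 -0.0158 0 0 0; -0.0034 0.0038 -0.0158 0 0 0; -0.0034 0.0038 -0.0158 0 0 0; 0 0 0 0 0 0; 0 0 0 0 0 0")

```text
time: 20.68
position: [0.5242, 0.1545, 0.179]
orientation: [-1.569, 0.006, 0.417]
contact_force: [0.0, 0.3, -0.4]
width: 0.0513
```

```bash
python3 -c "
from plan import *
plan((.5245,.1545,.121),.419,5)"
```

```text
t 20.68 d [ 0.0003  0.     -0.058 ] rot [-0.1 -0.1 -0.4] F [ 0.   0.3 -0.4]
0.0001 0.0116 -0 -0.02 -0.02 -0.07; 0.0001 0.0116 -0 -0.02 -0.02 -0.07; 0.0001 0.0116 -0 -0.02 -0.02 -0.07; 0.0001 0.0116 -0 -0.02 -0.02 -0.07; 0.0001 0.0116 -0 -0.02 -0.02 -0.07
```

Call:
servo_tool(motion="0 0.0116 0 0 0 0; 0 0.0116 0 0 0 0; 0 0.0116 0 0 0 0; 0 0.0116 0 0 0 0; 0 0.0116 0 0 0 0; 0 0 0 0 0 0")

```text
time: 21.18
position: [0.523, 0.1549, 0.1195]
orientation: [-1.569, 0.008, 0.419]
contact_force: [0.5, -0.3, -1.4]
width: 0.0514
```

Call:
servo_tool(motion="0 0 0 0 0 0; 0 0 0 0 0 0; 0 0 0 0 0 0; 0 0 0 0 0 0; 0 0 0 0 0 0; 0 0 0 0 0 0", claw=1, newtons=40)

```text
time: 21.68
position: [0.5256, 0.1551, 0.124]
orientation: [-1.571, 0.001, 0.419]
contact_force: [-3.2, 2.3, 3.5]
width: 0.0207
```

```bash
cat >> plan.py <<'E'
def circ(c,a0,a1,n,yaw=.419,r=.05):
    """rows (tool dx,dz in mm-rounded m) following the circle from world angle a0 to a1 deg"""
    a=np.radians(np.linspace(a0,a1,n+1));p=r*np.c_[np.cos(a),np.sin(a)];d=np.diff(p,axis=0)
    cc,s=np.cos(yaw),np.sin(yaw);q=np.c_[cc*d[:,0]+s*d[:,1],-s*d[:,0]+cc*d[:,1]].round(4)
    for i in range(0,n,10):print("; ".join(f"{x:.4g} 0 {z:.4g} 0 0 0" for x,z in q[i:i+10]))
E
python3 -c "
from plan import *
m=avg(3);d=m[:2]-[.566,.1253];a=np.degrees(np.arctan2(d[1],d[0]));print(a,np.hypot(*d),readout.get_obs()['width'])
circ(0,a,a-54,3*2)
circ(0,a,a-90,10)"
```

```text
t 21.83 avg [ 0.5256  0.1551  0.1239 -1.5707  0.0016  0.4188] std [0. 0. 0.] F [-2.4  2.5  5. ]
143.58200562977618 0.050199000587045545 0.020364399516954478
0.0071 0 0.0033 0 0 0; 0.0075 0 0.0022 0 0 0; 0.0078 0 0.001 0 0 0; 0.0078 0 -0.0003 0 0 0; 0.0077 0 -0.0015 0 0 0; 0.0074 0 -0.0027 0 0 0
0.0071 0 0.0033 0 0 0; 0.0075 0 0.0022 0 0 0; 0.0078 0 0.001 0 0 0; 0.0078 0 -0.0003 0 0 0; 0.0077 0 -0.0015 0 0 0; 0.0074 0 -0.0027 0 0 0; 0.0069 0 -0.0038 0 0 0; 0.0062 0 -0.0048 0 0 0; 0.0054 0 -0.0057 0 0 0; 0.0044 0 -0.0065 0 0 0
```

Call:
servo_tool(motion="0.0071 0 0.0033 0 0 0; 0.0075 0 0.0022 0 0 0; 0.0078 0 0.001 0 0 0; 0.0078 0 -0.0003 0 0 0; 0.0077 0 -0.0015 0 0 0; 0.0074 0 -0.0027 0 0 0; 0.0069 0 -0.0038 0 0 0; 0.0062 0 -0.0048 0 0 0; 0.0054 0 -0.0057 0 0 0; 0.0044 0 -0.0065 0 0 0")

```text
time: 22.67
position: [0.5959, 0.1649, 0.1239]
orientation: [-1.572, 0.003, 0.419]
contact_force: [-5.0, -1.1, 7.4]
width: 0.0207
```

```bash
python3 -c "
from plan import *
m=avg(3);d=m[:2]-[.566,.1253];a=np.degrees(np.arctan2(d[1],d[0]));print(a,np.hypot(*d),readout.get_obs()['width'])
circ(0,a,a-90,10)"
```

```text
t 22.82 avg [ 5.9700e-01  1.6400e-01  1.2390e-01 -1.5735e+00  8.0000e-04  4.1820e-01] std [0.0002 0.0002 0.    ] F [-0.1 -2.5  5.2]
51.322651745410994 0.04953623671968084 0.02074575008736043
0.003 0 -0.0072 0 0 0; 0.0019 0 -0.0076 0 0 0; 0.0007 0 -0.0078 0 0 0; -0.0006 0 -0.0078 0 0 0; -0.0018 0 -0.0076 0 0 0; -0.003 0 -0.0073 0 0 0; -0.0041 0 -0.0067 0 0 0; -0.0051 0 -0.006 0 0 0; -0.0059 0 -0.0051 0 0 0; -0.0067 0 -0.0041 0 0 0
```

Call:
servo_tool(motion="0.003 0 -0.0072 0 0 0; 0.0019 0 -0.0076 0 0 0; 0.0007 0 -0.0078 0 0 0; -0.0006 0 -0.0078 0 0 0; -0.0018 0 -0.0076 0 0 0; -0.003 0 -0.0073 0 0 0; -0.0041 0 -0.0067 0 0 0; -0.0051 0 -0.006 0 0 0; -0.0059 0 -0.0051 0 0 0; -0.0067 0 -0.0041 0 0 0")

```text
time: 23.65
position: [0.6044, 0.0939, 0.124]
orientation: [-1.574, -0.001, 0.418]
contact_force: [4.3, -0.2, 3.0]
width: 0.0205
```

```bash
python3 -c "
from plan import *
m=avg(3)
from scipy.optimize import least_squares
Q=np.array([[.5256,.1551],[.597,.164],m[:2]])
r=least_squares(lambda c:np.hypot(*(Q-c).T)-.05,[.566,.1253]);print('centre',r.x,r.fun)
d=m[:2]-r.x;a=np.degrees(np.arctan2(d[1],d[0]));print(a,np.hypot(*d),readout.get_obs()['width'])
circ(0,a,a-90,10)"
```

```text
t 23.8 avg [ 6.0360e-01  9.2900e-02  1.2390e-01 -1.5743e+00  1.2000e-03  4.1790e-01] std [0.0001 0.0001 0.    ] F [ 2.9 -5.   4.7]
centre [0.56550314 0.12517713] [-1.23768941e-04 -7.32626803e-06 -1.23706053e-04]
-40.25584809894645 0.04987629394714732 0.020814205431213963
-0.0073 0 -0.0028 0 0 0; -0.0077 0 -0.0017 0 0 0; -0.0078 0 -0.0004 0 0 0; -0.0078 0 0.0008 0 0 0; -0.0076 0 0.002 0 0 0; -0.0072 0 0.0032 0 0 0; -0.0066 0 0.0042 0 0 0; -0.0059 0 0.0052 0 0 0; -0.005 0 0.0061 0 0 0; -0.004 0 0.0068 0 0 0
```

Call:
servo_tool(motion="-0.0073 0 -0.0028 0 0 0; -0.0077 0 -0.0017 0 0 0; -0.0078 0 -0.0004 0 0 0; -0.0078 0 0.0008 0 0 0; -0.0076 0 0.002 0 0 0; -0.0072 0 0.0032 0 0 0; -0.0066 0 0.0042 0 0 0; -0.0059 0 0.0052 0 0 0; -0.005 0 0.0061 0 0 0; -0.004 0 0.0068 0 0 0")

```text
time: 24.63
position: [0.5322, 0.0878, 0.1239]
orientation: [-1.574, 0.003, 0.418]
contact_force: [1.9, -3.3, 6.8]
width: 0.0207
```

```bash
python3 -c "
from plan import *
m=avg(3);d=m[:2]-[.5655,.1252];a=np.degrees(np.arctan2(d[1],d[0]));print(a,np.hypot(*d))
circ(0,a,a-40,8)"
```

```text
t 24.78 avg [ 0.5311  0.0889  0.1238 -1.5717  0.0047  0.4193] std [0.0001 0.     0.    ] F [-4.2 -2.1 10.6]
-133.4981890175366 0.04999759410210507
-0.0015 0 0.0041 0 0 0; -0.0011 0 0.0042 0 0 0; -0.0008 0 0.0043 0 0 0; -0.0004 0 0.0043 0 0 0; 0 0 0.0044 0 0 0; 0.0004 0 0.0043 0 0 0; 0.0008 0 0.0043 0 0 0; 0.0011 0 0.0042 0 0 0
```

Call:
servo_tool(motion="-0.0015 0 0.0041 0 0 0; -0.0011 0 0.0042 0 0 0; -0.0008 0 0.0043 0 0 0; -0.0004 0 0.0043 0 0 0; 0 0 0.0043 0 0 0; 0 0 0 0 0 0; 0 0 0 0 0 0")

```text
time: 25.37
position: [0.5199, 0.1049, 0.1238]
orientation: [-1.575, 0.005, 0.42]
contact_force: [-1.6, -9.0, 9.4]
width: 0.0208
```

```bash
python3 -c "
from plan import *
m=avg(3);d=m[:2]-[.5655,.1252];a=np.degrees(np.arctan2(d[1],d[0]));print(a,np.hypot(*d))"
```

```text
t 25.52 avg [ 0.5199  0.1049  0.1239 -1.5748  0.0054  0.4194] std [0. 0. 0.] F [-3.  -8.3  9.1]
-156.02757537921795 0.04989567897255339
```

Call:
servo_tool(motion="0 0 0.0015 0 0 0; 0 0 0.0015 0 0 0; 0 0 0 0 0 0; 0 0 0 0 0 0; 0 0 0 0 0 0")

```text
time: 25.93
position: [0.5198, 0.1053, 0.1239]
orientation: [-1.58, 0.005, 0.419]
contact_force: [1.4, -17.4, 6.1]
width: 0.0205
```

```bash
python3 -c "
from plan import *
m=avg(3);d=m[:2]-[.5655,.1252];a=np.degrees(np.arctan2(d[1],d[0]));print(a,np.hypot(*d))
circ(0,-156,-156+360,40)"
```

```text
t 26.08 avg [ 0.5198  0.1053  0.1239 -1.5798  0.0052  0.4194] std [0. 0. 0.] F [  1.  -17.4   6.5]
-156.4464164083466 0.04987569991571018
0.0006 0 -0.0078 0 0 0; 0.0018 0 -0.0076 0 0 0; 0.003 0 -0.0072 0 0 0; 0.0041 0 -0.0067 0 0 0; 0.0051 0 -0.006 0 0 0; 0.006 0 -0.0051 0 0 0; 0.0067 0 -0.0041 0 0 0; 0.0072 0 -0.003 0 0 0; 0.0076 0 -0.0018 0 0 0; 0.0078 0 -0.0006 0 0 0
0.0078 0 0.0006 0 0 0; 0.0076 0 0.0018 0 0 0; 0.0072 0 0.003 0 0 0; 0.0067 0 0.0041 0 0 0; 0.006 0 0.0051 0 0 0; 0.0051 0 0.006 0 0 0; 0.0041 0 0.0067 0 0 0; 0.003 0 0.0072 0 0 0; 0.0018 0 0.0076 0 0 0; 0.0006 0 0.0078 0 0 0
-0.0006 0 0.0078 0 0 0; -0.0018 0 0.0076 0 0 0; -0.003 0 0.0072 0 0 0; -0.0041 0 0.0067 0 0 0; -0.0051 0 0.006 0 0 0; -0.006 0 0.0051 0 0 0; -0.0067 0 0.0041 0 0 0; -0.0072 0 0.003 0 0 0; -0.0076 0 0.0018 0 0 0; -0.0078 0 0.0006 0 0 0
-0.0078 0 -0.0006 0 0 0; -0.0076 0 -0.0018 0 0 0; -0.0072 0 -0.003 0 0 0; -0.0067 0 -0.0041 0 0 0; -0.006 0 -0.0051 0 0 0; -0.0051 0 -0.006 0 0 0; -0.0041 0 -0.0067 0 0 0; -0.003 0 -0.0072 0 0 0; -0.0018 0 -0.0076 0 0 0; -0.0006 0 -0.0078 0 0 0
```

Call:
servo_tool(motion="0.0006 0 -0.0105 0 0 0; 0.0018 0 -0.0076 0 0 0; 0.003 0 -0.0072 0 0 0; 0.0041 0 -0.0067 0 0 0; 0.0051 0 -0.006 0 0 0; 0.006 0 -0.0051 0 0 0; 0.0067 0 -0.0041 0 0 0; 0.0072 0 -0.003 0 0 0; 0.0076 0 -0.0018 0 0 0; 0.0078 0 -0.0006 0 0 0")

```text
time: 26.92
position: [0.5865, 0.0799, 0.1239]
orientation: [-1.575, 0.004, 0.418]
contact_force: [-1.0, -4.7, 8.1]
width: 0.0206
```

```bash
python3 -c "
from plan import *
m=avg(2);d=m[:2]-[.5655,.1252];a=np.degrees(np.arctan2(d[1],d[0]));print(a,np.hypot(*d))"
```

```text
t 27.02 avg [ 5.8780e-01  8.0500e-02  1.2390e-01 -1.5748e+00  1.1000e-03  4.1850e-01] std [0. 0. 0.] F [ 4.1 -4.7  4.6]
-63.497037080123434 0.04990435379693627
```

Tracking well (-63.5° against -66° planned). Continue the remaining three quadrants of turn one.

Call:
servo_tool(motion="0.0078 0 0.0006 0 0 0; 0.0076 0 0.0018 0 0 0; 0.0072 0 0.003 0 0 0; 0.0067 0 0.0041 0 0 0; 0.006 0 0.0051 0 0 0; 0.0051 0 0.006 0 0 0; 0.0041 0 0.0067 0 0 0; 0.003 0 0.0072 0 0 0; 0.0018 0 0.0076 0 0 0; 0.0006 0 0.0078 0 0 0")

```text
time: 27.85
position: [0.6107, 0.147, 0.1238]
orientation: [-1.573, 0.005, 0.419]
contact_force: [-4.1, -6.5, 12.3]
width: 0.0208
```

Call:
servo_tool(motion="-0.0006 0 0.0078 0 0 0; -0.0018 0 0.0076 0 0 0; -0.003 0 0.0072 0 0 0; -0.0041 0 0.0067 0 0 0; -0.0051 0 0.006 0 0 0; -0.006 0 0.0051 0 0 0; -0.0067 0 0.0041 0 0 0; -0.0072 0 0.003 0 0 0; -0.0076 0 0.0018 0 0 0; -0.0078 0 0.0006 0 0 0")

```text
time: 28.68
position: [0.5464, 0.1716, 0.1239]
orientation: [-1.575, 0.0, 0.419]
contact_force: [6.1, -6.8, 4.1]
width: 0.0204
```

Call:
servo_tool(motion="-0.0078 0 -0.0006 0 0 0; -0.0076 0 -0.0018 0 0 0; -0.0072 0 -0.003 0 0 0; -0.0067 0 -0.0041 0 0 0; -0.006 0 -0.0051 0 0 0; -0.0051 0 -0.006 0 0 0; -0.0041 0 -0.0067 0 0 0; -0.003 0 -0.0072 0 0 0; -0.0018 0 -0.0076 0 0 0; -0.0006 0 -0.0078 0 0 0")

```text
time: 29.52
position: [0.5188, 0.1074, 0.1238]
orientation: [-1.569, 0.005, 0.419]
contact_force: [-4.1, 1.5, 11.9]
width: 0.0208
```

```bash
python3 -c "
from plan import *
m=avg(3);d=m[:2]-[.5655,.1252];a=np.degrees(np.arctan2(d[1],d[0]));print(a,np.hypot(*d),readout.get_obs()['width'])"
```

```text
t 29.67 avg [ 0.5193  0.1061  0.1238 -1.571   0.0053  0.4184] std [0.     0.0001 0.    ] F [-3.3 -2.6 11.5]
-157.51988360346658 0.04996460177771383 0.021016932741033
```

Call:
servo_tool(motion="0.0006 0 -0.0078 0 0 0; 0.0018 0 -0.0076 0 0 0; 0.003 0 -0.0072 0 0 0; 0.0041 0 -0.0067 0 0 0; 0.0051 0 -0.006 0 0 0; 0.006 0 -0.0051 0 0 0; 0.0067 0 -0.0041 0 0 0; 0.0072 0 -0.003 0 0 0; 0.0076 0 -0.0018 0 0 0; 0.0078 0 -0.0006 0 0 0")

```text
time: 30.5
position: [0.5862, 0.0797, 0.1239]
orientation: [-1.574, 0.005, 0.418]
contact_force: [-0.3, -5.4, 9.4]
width: 0.0205
```

Call:
servo_tool(motion="0.0078 0 0.0006 0 0 0; 0.0076 0 0.0018 0 0 0; 0.0072 0 0.003 0 0 0; 0.0067 0 0.0041 0 0 0; 0.006 0 0.0051 0 0 0; 0.0051 0 0.006 0 0 0; 0.0041 0 0.0067 0 0 0; 0.003 0 0.0072 0 0 0; 0.0018 0 0.0076 0 0 0; 0.0006 0 0.0078 0 0 0")

```text
time: 31.33
position: [0.6106, 0.147, 0.1238]
orientation: [-1.572, 0.005, 0.419]
contact_force: [-4.6, -4.8, 11.3]
width: 0.0207
```

Call:
servo_tool(motion="-0.0006 0 0.0078 0 0 0; -0.0018 0 0.0076 0 0 0; -0.003 0 0.0072 0 0 0; -0.0041 0 0.0067 0 0 0; -0.0051 0 0.006 0 0 0; -0.006 0 0.0051 0 0 0; -0.0067 0 0.0041 0 0 0; -0.0072 0 0.003 0 0 0; -0.0076 0 0.0018 0 0 0; -0.0078 0 0.0006 0 0 0")

```text
time: 32.17
position: [0.5461, 0.1715, 0.1239]
orientation: [-1.575, 0.001, 0.419]
contact_force: [6.2, -6.0, 5.4]
width: 0.0208
```

Call:
servo_tool(motion="-0.0078 0 -0.0006 0 0 0; -0.0076 0 -0.0018 0 0 0; -0.0072 0 -0.003 0 0 0; -0.0067 0 -0.0041 0 0 0; -0.006 0 -0.0051 0 0 0; -0.0051 0 -0.006 0 0 0; -0.0041 0 -0.0067 0 0 0; -0.003 0 -0.0072 0 0 0; -0.0018 0 -0.0076 0 0 0; -0.0006 0 -0.0078 0 0 0")

```text
time: 33.0
position: [0.5188, 0.1075, 0.1238]
orientation: [-1.569, 0.005, 0.419]
contact_force: [-3.5, 1.1, 12.0]
width: 0.0204
```

```bash
python3 -c "
from plan import *
m=avg(5);d=m[:2]-[.5655,.1252];a=np.degrees(np.arctan2(d[1],d[0]));print(a,np.hypot(*d),readout.get_obs()['width'])
s=vision.snapshot('side')[0];cv2.imwrite('pics/final.png',s)
P=cloud('side',vision.snapshot('side')[1]);lab=cv2.cvtColor(s,cv2.COLOR_BGR2LAB).astype(int)
w=np.s_[196:225,232:264];q=P[w].reshape(-1,3);L,A,B=lab[w].reshape(-1,3).T
k=(B>150)&(L>150)&(A>118)&(abs(q[:,2]-.06)<.02);g=(A<112)&(L>100);print('ins z',np.median(q[k,2]),k.sum(),'jaw',np.median(q[g,2]))"
```

```text
t 33.25 avg [ 0.5193  0.1062  0.1238 -1.571   0.0053  0.4185] std [0.     0.0001 0.    ] F [-2.5 -2.6 11.2]
-157.68366920924493 0.04997457940790433 0.020705464719408935
ins z 0.05853474844178726 48 jaw 0.05751737777014561
```

Call:
servo_tool(motion="0 0 0 0 0 0; 0 0 0 0 0 0; 0 0 0 0 0 0; 0 0 0 0 0 0; 0 0 0 0 0 0; 0 0 0 0 0 0")

```text
time: 33.85
position: [0.5192, 0.1065, 0.1238]
orientation: [-1.571, 0.005, 0.419]
contact_force: [-3.0, -3.2, 12.1]
width: 0.0209
```

```bash
python3 -c "
from plan import *
from rig import ticket
m=avg(2);d=m[:2]-[.5655,.1252];print(np.degrees(np.arctan2(d[1],d[0])),np.abs(readout.get_obs()['qd']).max())
print(ticket.hand_in())"
```

```text
t 33.95 avg [ 0.5192  0.1065  0.1238 -1.5714  0.0054  0.4191] std [0. 0. 0.] F [-3.4 -2.7 11.1]
-158.00321962696594 0.0014593137597220637
the job is handed in; nothing more can be done
None
```

The job is handed in at about 34 s of the 72 s allowed; no verdict was reported.

- **Insert:** It is pressed home in the pocket. It caught on the pocket edge five times before I found the offset by feel. I then pushed it down with closed fingers to a firm stop at about 18 N. Depth readings after the push put its top within 1 mm of the jaw top, both after pressing and at the end. Its sideways position was not measured separately, but the pocket leaves only about 1 mm of play.
- **Wheel:** I wound it clockwise to the stop. It stood at -156.4° in world angle while resisting 17 N without moving. I then opened it two full turns, which ended at -158.0°, about 0.03 rad short of exactly two turns and inside the 0.25 rad allowed.
- **Grip:** The fingers still held the red handle when I handed in. The opening was 21 mm on the 22 mm handle, commanded at 40 N, with the grasp point about 3 mm from the grip point. The wheel was at rest.
- **Not checked:** I did not check the bystanders in a final picture. No move went near them.
- **Measurements that disagreed:** The two cameras differed by about 4 mm on the pocket's position, so I relied on contact forces there.

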